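# Grip a pot in the crank clamp and fold the crank handle away

## Task

Clamp the small pot for one-handed opening: swing the folded crank handle fully upright, crank clockwise until the pot is firmly gripped between the jaw and the sprung pad (the crank grows clearly stiffer; stop well before the pad is squeezed to its end, so as not to crush the pot), then fold the handle fully back down onto its crank arm and let go with the pot still gripped. Work only by the crank and handle: do not touch the pot or the jaw, and leave the things around it standing where they are.

Things in the scene. Friction and masses are not known exactly. Their poses are not given: they have to be found in the camera images.
- crank_axis (a point): Point on the clamp's vertical crank axis, 74 mm above the table, level with the handle's hinge. The clamp is a wooden board 110 x 325 x 12 mm fixed to the table; at one end a white gear housing 88 x 92 mm, top 46 mm above the table, carries the crank. Site axes are the board's: y runs from the housing along the board to jaw, pot and tail stop; z is up.
- handle_hinge (a point): Centre of the level hinge pin between two cheeks (24 mm wide over the pin) at the outer end of the flat steel crank arm: 60 mm from the crank axis, 74 mm above the table. The arm is 12 mm wide, its top 63 mm above the table. The point turns with the crank; its x points from hinge to crank axis, y along the pin.
- handle_grip (a point): On the centre line of the handle's round black grip, 40 mm from the hinge pin. The grip is a sleeve 20 mm in diameter, 48 mm long (14 to 62 mm from the pin), that revolves freely. Folded, the handle lies level above the arm, pointing to the crank axis, centre line 74 mm above the table; swung out it stands straight up from the hinge. Site x points from hinge to tip.
- handle (a joint): Fold angle of the handle: 0 = folded flat on the arm, 1.57 = upright; a stop at 1.6. It stays where it is left (friction of about 1.5 N at the grip).
- crank (a joint): Crank angle, rad, growing clockwise from above (tightening), not wrapped; at 0 the arm points to the board's -x. 14 mm of jaw travel per rad. Turning it takes 6 N along the circle at the grip while idle (0.35 N m friction); once the pot bears on the pad this grows by 10 N per rad: 8.5 N at 12 N on the pot, 12 N at 25 N, 20 N at 60 N. Let go, it holds the jaw's force up to about 25 N.
- jaw: Moving jaw: aluminium plate 104 mm wide with two rubber pads in a shallow V, top 53 mm above the table, driven by the crank along the board's +y. Origin at the jaw's middle on the board's surface; the V touches the pot about there. 2.8 to 6.2 rad of cranking make the pot tight; the tail stop's place is not measured. Paused, the handle pushes back less hard than while turning, at times only half.
- pot: Round pot, 58 mm wide, 50 mm tall, loose on the board (12 mm up) between jaw and tail stop; origin at the centre of its underside. The jaw slides it against a rubber pad on the tail stop, whose spring yields 1 mm per 3 N and is squeezed to its end at 22 mm. Gripped by under 12 N the pot is loose, over 60 N it is crushed; cranking to about 35 N is right.
- salt_shaker: Glass salt shaker 44 mm wide, 90 mm tall, standing on the table in front of the board; origin at the centre of its underside.
- matchbox: Matchbox 36 x 53 x 14 mm lying on the table in front of the board; origin at the centre of its underside.
Things that resemble listed ones, but are neither listed nor needed, are in the scene too. Leave any blue, pink or purple look-alike of the pot alone.

How it is judged:
On the way, in this order (a step that is already met when the one before it is completed fails the run):
1. the handle is swung out upright (at least 1.35 rad) while the pot is still loose (value of joint handle above 1.35 rad), for 0.2 s.
2. with the handle out (over 1.1 rad), the jaw is cranked until it presses the pot with at least 12 N (value of joint handle above 1.1 rad and contact force between jaw and pot above 12 N), for 0.2 s.
At the end, for the whole second after the job is handed in: The handle is folded back to within 0.15 rad of flat, the jaw presses the pot with 12 to 60 N, and the pot is at rest and upright within 0.1 rad (value of joint handle below 0.15 rad and contact force between jaw and pot between 12 and 60 N and angle between pot's own z axis and vertical below 0.1 rad and linear speed of pot below 0.01 m/s); the robot touches nothing.
It fails at once if the pot is crushed (over 60 N from the jaw) (contact force between jaw and pot above 60 N).
It fails at once if the robot touches the pot or pushes the jaw (contact force between any of the fingers, the arm and pot above 1 N or contact force between any of the fingers, the arm and jaw above 3 N).
It fails at once if the salt shaker or the matchbox is shifted by more than 30 mm or the shaker knocked over (distance of any of salt_shaker, matchbox from where it was at the start of the episode above 0.03 m or angle between salt_shaker's own z axis and vertical above 0.5 rad).
It also fails if it takes over 72 s, if anything falls off the work surface, if the arm or the gripper's body presses on something with over 40 N, if the wrist force passes 120 N, or if a joint passes its speed limit or range.

## Robot

A 7-joint arm with a two-finger parallel gripper is mounted at the origin on the work surface; the furniture and walls round the work are solid. World frame = base frame: x ahead of the robot, y to its left, z up, the work surface at z = 0. Lengths are in m, angles in rad, forces in N, time in s.
With the tool pointing down it reaches from about 0.4 to 0.85 m from the base axis. Payload 4.5 kg.
Tool frame: the origin (TCP) lies on the centre line of the jaws, within the pads' length; the fingertips stand 14 mm ahead of it and the grasp point (between the pads) lies 5 mm behind it; y points along the fingers, z is the direction in which the jaws open and shut, and the axes are right-handed (so a half turn about y gives the same grasp; the last joint's range is limited). The gripper opens to 88 mm and grips with 3 to 60 N. Pads are 18 mm wide; open, the fingers measure 123 mm over their backs; the gripper's body (75 mm by 187 mm) begins 45 mm behind the grasp point.
Start: joints at [-1.277, 0.689, -0.195, 1.565, 0.157, 0.902, -0.215], TCP at [0.161, 0.604, 0.222] pointing down, gripper open.
Joint ranges: [-3.01, 3.01], [-0.46, 2.08], [-1.47, 1.51], [0.13, 2.56], [-1, 4.14], [0.04, 2.09], [-2.66, 2.66]. Speed limits (rad/s): [2.57, 2.57, 3.14, 3.14, 3.14, 3.14, 3.14].

## Interface

Orientations are given as a unit quaternion [x, y, z, w].
In Python, from plant import get_state, imaging, job gives the robot as it stands.
- The arm moves only by the tool send_rows, never from a script. Its argument "motion" is a list that holds one entry, the list of rows, each a list of 7 numbers: the turn, a rotation vector about the tool's x, y, z scaled (see below), then the shift along the tool's x, y, z scaled (see below), then the gripper's target within -1 to 1 (shut at 1, half-way at 0, fully open at -1). In form: [[[rx, ry, rz, tx, ty, tz, gripper], ...]]. A call has exactly 5 rows; each row shifts and turns the commanded pose from where the row before left it, along the tool's axes as they then stand; what a row does not reach is not made up. The controller multiplies each number of a shift by 0.02 m and each number of a turn by 0.08 rad. A row lasts 1/12 s, in which the tool goes at most 41.7 mm and 7.16 degrees, less where a joint would pass 70% of its speed; a pose out of reach is approached as far as the arm can. A call with a number of a shift or a turn outside -1 to 1 is refused whole. A call with a gripper value outside its range is refused whole. The fingers move at their own pace and stop on an object; "force" is the grip in N (left out, the last holds). Time passes only in rows, so rows that do not move let the fingers close, or fill a call up. It gives the time, the measured TCP pose, the force and the opening at its end, in the units of the state.
- get_state(): the state, without advancing time (a new reading comes with each control period).
- imaging.snapshot(name): name is "side" or "top"; returns a dict with "img" (400x640x3 uint8, red, green, blue), "camera_matrix" (3x3 intrinsics, pixels), "dist_coeffs" ([k1, k2, p1, p2, k3] as OpenCV has them; the pictures are not rectified), "R" (3x3) and "t" (3): a world point X has camera coordinates R X + t. Camera axes: x right, y down, z forward; pixel columns grow to the right and rows downward; lengths in m; the calibration is good to about 2 mm. A picture is of the moment at which its call begins. There is no depth.
- job.finish_job(): hands the job in, once; it reports no verdict.
The state is a dict: "clock": time; "q": joint angles; "qd": joint speeds; "joint_torque": joint torques, N m; "tool_pos": TCP position; "eef_rot": TCP orientation; "contact_force": force on the tool from outside, world axes, zero at the start; "moment": the same for the moment, N m; "opening": opening from 0.0 (shut) to 1.0 (fully open).
Only numpy, scipy, OpenCV 4.12 (cv2) and the standard library are available. Lean on these libraries where they do the work, as an engineer would, in place of code of your own. Each camera call takes 0.05 s, during which the arm holds its last target.

## Working session

There is one attempt and no reset: what is moved stays moved. The work goes in short steps, Python scripts to look and compute and a tool call to move; the robot and the scene stay as the last step left them, time stands still between calls to the robot, and variables do not carry over. Pictures are saved under pics/ and viewed, and the job is handed in when it is done.

Besides the shell and the picture viewer there is one more tool, called as a command line: name --argument value ..., lists and objects as JSON in quotes. send_rows: Moves the arm, as the interface text tells. Its arguments: {"type":"object","properties":{"motion":{"type":"array"},"force":{"type":"number"}},"required":["motion"]}

```bash
ls; mkdir -p pics
python3 - <<'E'
from plant import get_state, imaging, job
import cv2
s=get_state()
for k,v in s.items(): print(k,v)
for n in("side","top"):
    d=imaging.snapshot(n); cv2.imwrite(f"pics/{n}0.png",d["img"][:,:,::-1]); print(n,d["camera_matrix"],d["dist_coeffs"],d["R"],d["t"])
E
```

```text
pics
clock 0.0
q [-1.27720151  0.68999397 -0.1945048   1.56636429  0.15729376  0.90249583
 -0.21509081]
qd [-2.76832145e-03  3.59403930e-05  8.42838777e-04 -1.01920575e-03
 -4.62225749e-04  6.07357555e-04  2.92736050e-04]
joint_torque [-8.00712623e-04 -5.27542341e+01 -1.26713578e+00 -1.53424054e+01
 -5.26834605e-02  6.40639293e-03  1.65358006e-04]
tool_pos [0.16043157 0.60335691 0.2206982 ]
eef_rot [ 0.70181348 -0.091601    0.09152573 -0.70049278]
contact_force [ 0.11375613 -0.15014984  0.11137712]
moment [-0.00267502  0.01543349  0.0269551 ]
opening 0.9982018230541275
side [[371.1637807    0.         319.53818429]
 [  0.         371.1637807  198.81154951]
 [  0.           0.           1.        ]] [-0.05381194  0.          0.          0.          0.        ] [[ 0.97909669 -0.20338011  0.00249109]
 [-0.08123427 -0.40224131 -0.91192265]
 [ 0.18646895  0.89265809 -0.41035457]] [-0.28859244  0.19560408  0.62812694]
top [[478.55102298   0.         306.48656462]
 [  0.         478.55102298 205.30078542]
 [  0.           0.           1.        ]] [-0.02893404  0.          0.          0.          0.        ] [[ 0.02335606 -0.99960359  0.01572116]
 [-0.99461002 -0.02482268 -0.10067141]
 [ 0.10102175 -0.01328514 -0.99479551]] [0.19240733 0.37906042 1.00476659]
```

View pics/side0.png

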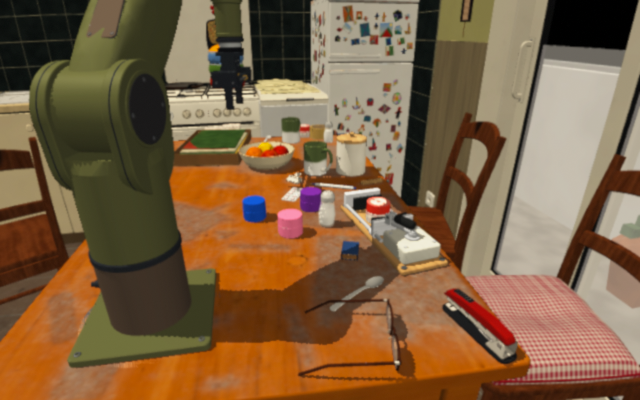

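View pics/top0.png

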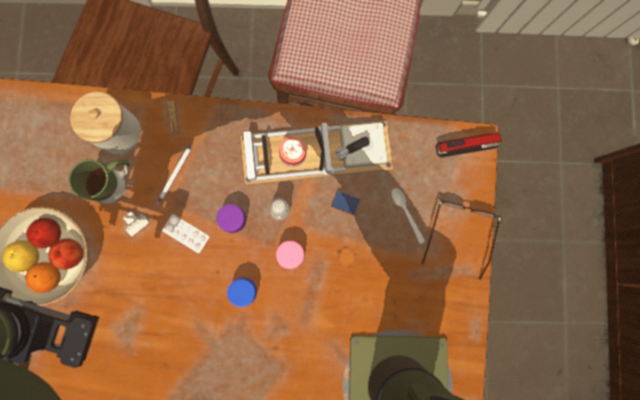

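The side view shows the clamp at about (400,235), with the shaker at (327,208) and the matchbox at (350,250). In the top view the board spans (245–392, 125–180), with the housing on its right at (365,145) and the pot at (292,150). I'll zoom in for detail.

Run:
```python
import cv2
t=cv2.imread("pics/top0.png")[105:225,230:410]; cv2.imwrite("pics/topz.png",cv2.resize(t,None,fx=4.4,fy=4.4,interpolation=cv2.INTER_CUBIC))
t=cv2.imread("pics/side0.png")[175:285,310:460]; cv2.imwrite("pics/sidez.png",cv2.resize(t,None,fx=5,fy=5,interpolation=cv2.INTER_CUBIC))
```

```text
(no output)
```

View pics/topz.png

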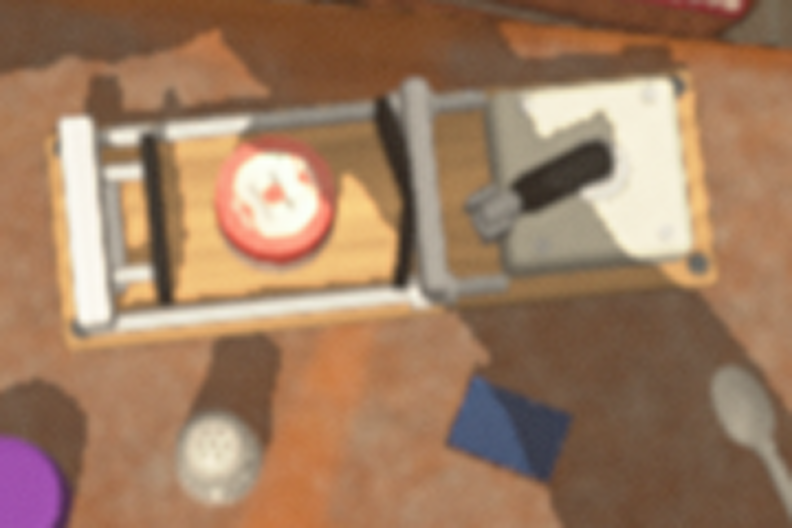

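View pics/sidez.png

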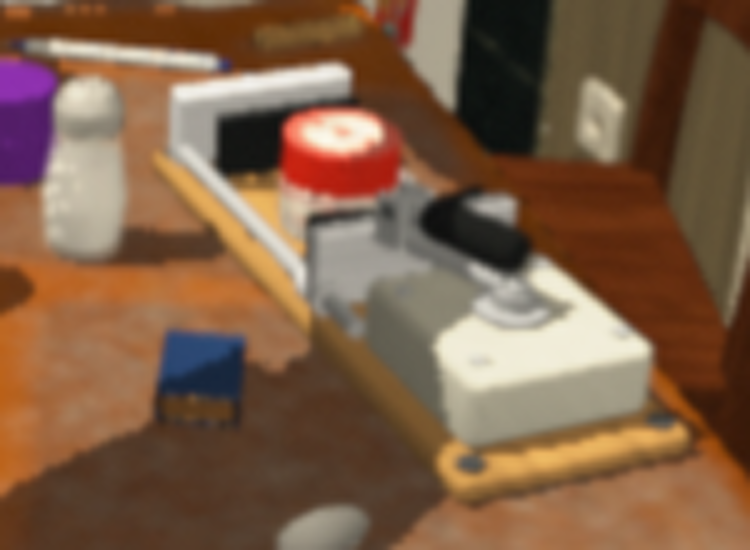

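The top zoom shows the hinge cheeks at zoom pixel (494,212), the black grip running from (520,205) to (605,155), and the boss under the grip's tip. The side zoom shows the grip from (425,215) to (525,255). Next I'll measure these points.

```bash
cat > h.py <<'E'
import numpy as np, cv2
from plant import get_state, imaging, job
from scipy.spatial.transform import Rotation as Rn
def ray(d,uv):
    K=np.array(d["camera_matrix"]);D=np.array(d["dist_coeffs"])
    p=cv2.undistortPoints(np.array([[uv]],float),K,D)[0,0]
    R=np.array(d["R"]);t=np.array(d["t"])
    v=R.T@np.array([p[0],p[1],1]); return -R.T@t, v/np.linalg.norm(v)
def plane(d,uv,z):
    o,v=ray(d,uv); return o+v*(z-o[2])/v[2]
def tri(d1,u1,d2,u2):
    o1,v1=ray(d1,u1);o2,v2=ray(d2,u2)
    A=np.stack([v1,-v2],1); s=np.linalg.lstsq(A,o2-o1,rcond=None)[0]
    a=o1+v1*s[0];b=o2+v2*s[1]; return (a+b)/2,np.linalg.norm(a-b)
def proj(d,X):
    R=np.array(d["R"]);t=np.array(d["t"])
    return cv2.projectPoints(np.array([X],float),cv2.Rodrigues(R)[0],t,np.array(d["camera_matrix"]),np.array(d["dist_coeffs"]))[0][0,0]
def st():
    s=get_state(); print("t",round(s["clock"],2),"p",np.round(s["tool_pos"],4),"q",np.round(s["eef_rot"],3),"F",np.round(s["contact_force"],2),"M",np.round(s["moment"],2),"op",round(s["opening"],3)); return s
E
python3 - <<'E'
from h import *
T=imaging.snapshot("top");S=imaging.snapshot("side")
def blob(d,box):
    x0,y0,x1,y1=box; im=d["img"][y0:y1,x0:x1].astype(int); m=(im.max(2)<55).astype(np.uint8)
    n,l,s,c=cv2.connectedComponentsWithStats(m); i=1+np.argmax(s[1:,4]); ys,xs=np.where(l==i)
    r=cv2.minAreaRect(np.stack([xs+x0,ys+y0],1).astype(np.float32)); print(s[i],r); 
    c=np.array(r[0]);w,h=r[1];a=np.deg2rad(r[2]); e=np.array([np.cos(a),np.sin(a)])*w/2 if w>h else np.array([-np.sin(a),np.cos(a)])*h/2
    return c,c-e,c+e
t=blob(T,(342,132,380,165)); s=blob(S,(385,205,425,240))
print(t,s)
print("grip c",tri(T,t[0],S,s[0]),plane(T,t[0],.074),plane(S,s[0],.074))
for e in t[1:]: print("end top",plane(T,e,.074))
for e in s[1:]: print("end side",plane(S,e,.074))
h=(342.3,153.2);print("hinge",plane(T,h,.074), tri(T,h,S,(391,217)))
f=lambda u,v:(230+u/4.4,105+v/4.4)
for n,p in dict(bl=(70,345),br=(715,285),tr=(692,72),tl=(50,140)).items(): print(n,plane(T,f(*p),.012))
for n,p in dict(a=(512,272),b=(690,255),c=(675,80),d=(490,95)).items(): print("house",n,plane(T,f(*p),.046))
print("pot",plane(T,f(273,195),.062),"jaw",plane(T,f(430,190),.053),"stop",plane(T,f(85,220),.05))
print("shaker",plane(T,f(212,450),.09),"match",plane(T,f(510,430),.014))
# axis boss side
print("boss side",plane(S,(310+510/5,175+310/5),.05))
E
```

```text
[ 6 12  8  8 22] ((351.5000305175781, 147.50001525878906), (5.81377649307251, 5.81377649307251), 63.43495178222656)
[  9   8  22  16 181] ((405.300048828125, 219.9000244140625), (21.913463592529297, 12.074767112731934), 26.56505012512207)
(array([351.50003052, 147.50001526]), array([354.10003047, 146.20001545]), array([348.90003056, 148.80001507])) (array([405.30004883, 219.90002441]), array([395.5000499 , 215.00002517]), array([415.10004776, 224.80002366]))
grip c (array([0.4972529 , 0.11016857, 0.07104325]), np.float64(0.013976836862318162)) [0.48979105 0.11289339 0.074     ] [0.50253859 0.10569126 0.074     ]
end top [0.49265008 0.10759414 0.074     ]
end top [0.48693467 0.11818805 0.074     ]
end side [0.49097072 0.13167113 0.074     ]
end side [0.51354778 0.0809837  0.074     ]
hinge [0.47740855 0.13157292 0.074     ] (array([0.47929826, 0.13090664, 0.07048776]), np.float64(0.002321169174270826))
bl [0.41901997 0.33305888 0.012     ]
br [0.45711537 0.01636463 0.012     ]
tr [0.56458853 0.02831994 0.012     ]
tl [0.521177   0.34671216 0.012     ]
house a [0.45461166 0.12015688 0.046     ]
house b [0.46513759 0.03503929 0.046     ]
house c [0.55062855 0.04274489 0.046     ]
house d [0.54065116 0.1319954  0.046     ]
pot [0.48535578 0.23466857 0.062     ] jaw [0.49175906 0.16040159 0.053     ] stop [0.47357992 0.32376056 0.05      ]
shaker [0.36162514 0.25846738 0.09      ] match [0.38233873 0.11690878 0.014     ]
boss side [0.506007   0.07360359 0.05      ]
```

Run:
```python
from h import *
T=imaging.snapshot("top");S=imaging.snapshot("side")
def blob(d,box,th):
    x0,y0,x1,y1=box; im=d["img"][y0:y1,x0:x1].astype(int); m=(im.max(2)<th).astype(np.uint8)
    n,l,s,c=cv2.connectedComponentsWithStats(m); i=1+np.argmax(s[1:,4]); ys,xs=np.where(l==i)
    r=cv2.minAreaRect(np.stack([xs+x0,ys+y0],1).astype(np.float32)); print(th,s[i],np.round(r[1],1),c[i]+[x0,y0]); 
    c=np.array(r[0]);w,h=r[1];a=np.deg2rad(r[2]); e=np.array([np.cos(a),np.sin(a)])*w/2 if w>h else np.array([-np.sin(a),np.cos(a)])*h/2
    return c,c-e,c+e
for th in(65,75,85,95):
    t=blob(T,(345,132,380,156),th); s=blob(S,(385,205,425,240),th)
    print("grip c",tri(T,t[0],S,s[0]),plane(T,t[0],.074))
    for e in t[1:]: print("end top",e,plane(T,e,.074))
    for e in s[1:]: print("end side",e,plane(S,e,.074))
```

```text
65 [  2   6  21  14 114] [ 6.7 21. ] [356.60526316 144.69298246]
65 [  9   7  22  17 193] [21.2 13.4] [404.3626943  221.03626943]
grip c (array([0.49760725, 0.10022752, 0.07386679]), np.float64(0.0024259512465512195)) [0.49639285 0.10065742 0.074     ]
end top [366.89999946 139.80000087] [0.50676454 0.08143721 0.074     ]
end top [348.10000054 149.19999913] [0.48605634 0.11981631 0.074     ]
end side [397.25006104 213.75003052] [0.49710798 0.13663634 0.074     ]
end side [412.25006103 228.75003052] [0.5005106 0.0664049 0.074    ]
75 [  2   6  21  15 160] [ 7.6 21.9] [357.3375  144.63125]
75 [  8   7  24  18 211] [21.2 14.1] [404.57819905 220.93838863]
grip c (array([0.49777392, 0.10018784, 0.07440702]), np.float64(0.003028526482721103)) [0.49639279 0.10065741 0.074     ]
end top [367.2999991 139.6000316] [0.50720662 0.08061794 0.074     ]
end top [347.7000009  149.40002943] [0.48561719 0.12063025 0.074     ]
end side [397.50006104 213.50003052] [0.49812934 0.137682   0.074     ]
end side [412.50006103 228.50003052] [0.50145945 0.06728116 0.074     ]
85 [  2   5  22  16 173] [ 7.6 21.
[... 340 characters left out ...]
63025 0.074     ]
end side [396.75000081 213.25001607] [0.49698577 0.1391741  0.074     ]
end side [412.74999919 229.25001445] [0.50061596 0.06424443 0.074     ]
95 [  1   5  23  16 190] [ 8.5 23.3] [357.38947368 144.63157895]
95 [  8   0  28  25 303] [30.9 17. ] [404.34653465 218.85148515]
grip c (array([0.49494555, 0.10176242, 0.08125761]), np.float64(0.0009712030020206561)) [0.49617252 0.10106564 0.074     ]
end top [367.70001899 139.4000217 ] [0.50764885 0.07979852 0.074     ]
end top [346.90001763 149.80002103] [0.48473922 0.12225778 0.074     ]
end side [391.41804848 208.09835423] [0.49528913 0.16622873 0.074     ]
end side [415.12296715 227.85245144] [0.50790119 0.06873644 0.074     ]
```

Run:
```python
from h import *
s=st(); R=Rn.from_quat(s["eef_rot"]); print(R.as_matrix().round(3)); print(s["q"].round(3) if hasattr(s["q"],"round") else s["q"])
u=np.array([.477,-.879,0]);u/=np.linalg.norm(u)
for sg in(1,-1):
    z=sg*np.array([-u[1],u[0],0]); y=np.array([0,0,-1.]); x=np.cross(y,z)
    G=Rn.from_matrix(np.stack([x,y,z],1)); print(sg,(R.inv()*G).as_rotvec(), G.as_quat().round(4), x)
print(R.inv().apply(np.array([.497,.1005,.20])-s["tool_pos"]))
```

```text
t 0.3 p [0.1605 0.6038 0.2212] q [ 0.701 -0.092  0.092 -0.701] F [ 0.49  0.36 -0.29] M [ 0.03  0.04 -0.02] op 1.001
[[ 0.966 -0.     0.257]
 [-0.257 -0.001  0.966]
 [ 0.    -1.    -0.001]]
[-1.277  0.689 -0.195  1.566  0.157  0.903 -0.215]
1 [5.60836632e-04 8.13864143e-01 2.73280803e-04] [ 0.6077 -0.3616  0.3616 -0.6077] [ 0.47695946 -0.87892529  0.        ]
-1 [ 3.36864535e-04 -2.32772840e+00 -6.91325438e-04] [ 0.3616  0.6077 -0.6077 -0.3616] [-0.47695946  0.87892529  0.        ]
[ 0.45449084  0.02149873 -0.3999986 ]
```

send_rows --motion '[[[0,0,0,1,0,-0.88,0],[0,0,0,1,0,-0.88,0],[0,0,0,1,0,-0.88,0],[0,0,0,1,0,-0.88,0],[0,0,0,1,0,-0.88,0]]]' --force 20

```text
clock: 0.72
tool_pos: [0.2351, 0.4922, 0.2215]
eef_rot: [-0.701, 0.091, -0.092, 0.701]
contact_force: [0.2, 0.1, 0.4]
opening: 0.644
```

send_rows --motion '[[[0,0,0,1,0,-0.88,0],[0,0,0,1,0,-0.88,0],[0,0,0,1,0,-0.88,0],[0,0,0,1,0,-0.88,0],[0,0,0,1,0,-0.88,0]]]'

```text
clock: 1.13
tool_pos: [0.3092, 0.3815, 0.2217]
eef_rot: [-0.701, 0.091, -0.092, 0.701]
contact_force: [-0.4, 0.4, 0.6]
opening: 0.499
```

Run:
```python
from h import *
s=st();print(np.round(s["q"],3))
```

```text
t 1.13 p [0.3092 0.3815 0.2217] q [-0.701  0.091 -0.092  0.701] F [-0.35  0.39  0.56] M [0.04 0.01 0.07] op 0.499
[-0.833  0.52  -0.23   1.959  0.181  0.681  0.135]
```

send_rows --motion '[[[0,0,0,1,0,-0.88,0],[0,0,0,1,0,-0.88,0],[0,0,0,1,0,-0.88,0],[0,0,0,1,0,-0.88,0],[0,0,0,1,0,-0.88,0]]]'

```text
clock: 1.55
tool_pos: [0.3833, 0.2708, 0.2217]
eef_rot: [-0.701, 0.091, -0.092, 0.701]
contact_force: [0.7, 0.3, 0.3]
opening: 0.5
```

send_rows --motion '[[[0,0,0,1,0,-0.88,0],[0,0,0,1,0,-0.88,0],[0,0,0,1,0,-0.88,0],[0,0,0,1,0,-0.88,0],[0,0,0,1,0,-0.88,0]]]'

```text
clock: 1.97
tool_pos: [0.4574, 0.16, 0.2217]
eef_rot: [-0.701, 0.091, -0.092, 0.701]
contact_force: [0.2, 0.8, -0.5]
opening: 0.501
```

send_rows --motion '[[[0,1,0,0,0,0,0],[0,1,0,0,0,0,0],[0,1,0,0,0,0,0],[0,1,0,0,0,0,0],[0,1,0,0,0,0,0]]]'

```text
clock: 2.38
tool_pos: [0.4568, 0.1611, 0.2216]
eef_rot: [-0.668, 0.23, -0.231, 0.669]
contact_force: [0.7, 0.1, 0.3]
opening: 0.494
```

send_rows --motion '[[[0,1,0,0,0,0,0],[0,1,0,0,0,0,0],[0,1,0,0,0,0,0],[0,1,0,0,0,0,0],[0,1,0,0,0,0,0]]]'

```text
clock: 2.8
tool_pos: [0.4567, 0.1612, 0.2216]
eef_rot: [-0.609, 0.359, -0.359, 0.61]
contact_force: [-0.3, -0.6, 0.4]
opening: 0.497
```

Run:
```python
from h import *
s=st();print(np.round(s["q"],3))
R=Rn.from_quat(s["eef_rot"]); print(R.as_matrix().round(3))
print("shift tool units to grip", R.inv().apply(np.array([.497,.1005,.12])-s["tool_pos"])/.02)
for n in("side","top"):
    d=imaging.snapshot(n); cv2.imwrite(f"pics/{n}1.png",cv2.resize(d["img"][80:280,230:480] if n=="side" else d["img"][60:260,230:480],None,fx=3,fy=3)[:,:,::-1])
```

```text
t 2.8 p [0.4567 0.1612 0.2216] q [-0.609  0.359 -0.359  0.61 ] F [-0.32 -0.59  0.45] M [-0.01 -0.03 -0.02] op 0.497
[-0.421  0.507 -0.021  1.984  0.016  0.65   0.055]
[[ 0.486  0.     0.874]
 [-0.874  0.     0.486]
 [-0.    -1.     0.   ]]
shift tool units to grip [3.63201554 5.07973867 0.28353875]
```

View pics/side1.png

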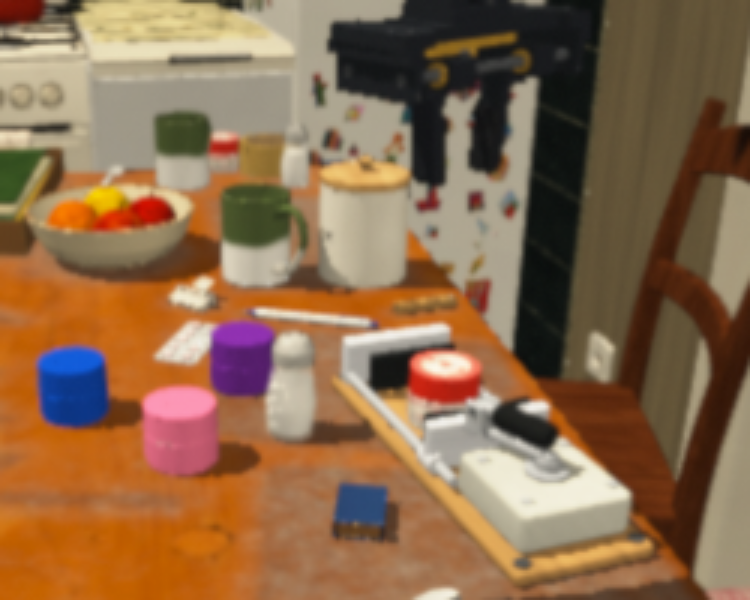

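View pics/top1.png

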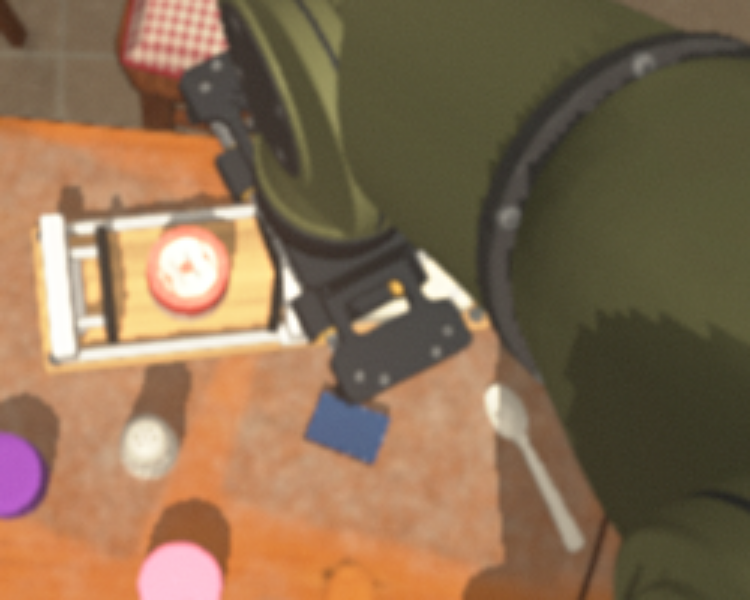

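The gripper now hangs above the clamp. In the side view the grip is at crop pixel (525,422), the jaw plate at (450,435) and the fingers at (460,140), all clear. I'll move over the grip.

send_rows --motion '[[[0,0,0,0.73,0.8,0.057,0],[0,0,0,0.73,0.8,0.057,0],[0,0,0,0.73,0.8,0.057,0],[0,0,0,0.73,0.8,0.057,0],[0,0,0,0.73,0.8,0.057,0]]]'

```text
clock: 3.32
tool_pos: [0.4978, 0.0998, 0.1408]
eef_rot: [-0.61, 0.357, -0.357, 0.611]
contact_force: [0.0, -0.1, 0.1]
opening: 0.498
```

Run:
```python
from h import *
s=st()
for n in("side",):
    d=imaging.snapshot(n); cv2.imwrite(f"pics/{n}2.png",cv2.resize(d["img"][130:290,310:470],None,fx=3.7,fy=3.7)[:,:,::-1])
    print(proj(d,s["tool_pos"]),proj(d,[.497,.1005,.074]))
```

```text
t 3.32 p [0.4978 0.0998 0.1408] q [-0.61   0.357 -0.357  0.611] F [ 0.02 -0.08  0.06] M [-0.08  0.06 -0.02] op 0.498
[407.52575425 192.21377087] [403.85793874 221.25867192]
```

View pics/side2.png

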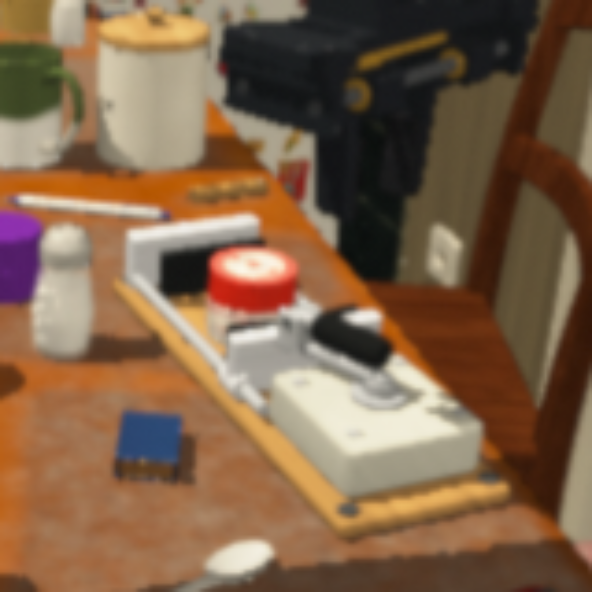

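The side view has the grip centre at (405,221), and my estimate projects to (404,221), so they agree. I'll go down and grip.

send_rows --motion '[[[0,0,0,0,0.71,0,0],[0,0,0,0,0.71,0,0],[0,0,0,0,0.71,0,0],[0,0,0,0,0.71,0,0],[0,0,0,0,0.71,0,0]]]'

```text
clock: 3.78
tool_pos: [0.4975, 0.101, 0.0704]
eef_rot: [-0.61, 0.357, -0.357, 0.611]
contact_force: [0.5, 0.2, 0.2]
opening: 0.5
```

send_rows --motion '[[[0,0,0,0,0,0,0.2],[0,0,0,0,0,0,0.6],[0,0,0,0,0,0,1],[0,0,0,0,0,0,1],[0,0,0,0,0,0,1]]]' --force 12

```text
clock: 4.2
tool_pos: [0.4979, 0.1005, 0.0714]
eef_rot: [-0.61, 0.357, -0.358, 0.611]
contact_force: [1.6, -0.2, 0.6]
opening: 0.146
```

Run:
```python
from h import *
s=st()
for n in("side",):
    d=imaging.snapshot(n); cv2.imwrite(f"pics/{n}3.png",cv2.resize(d["img"][130:290,310:470],None,fx=3.7,fy=3.7)[:,:,::-1])
```

```text
t 4.2 p [0.4979 0.1005 0.0714] q [-0.61   0.357 -0.358  0.611] F [ 1.64 -0.18  0.56] M [-0.05  0.07  0.03] op 0.146
```

View pics/side3.png

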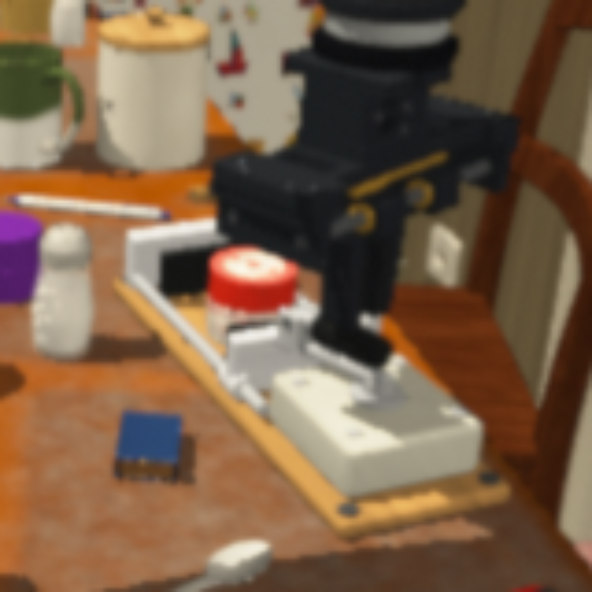

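send_rows --motion '[[[0,0,0,0,0,0,1],[0,0,0,0,0,0,1],[0,0,0,0,0,0,1],[0,0,0,0,0,0,1],[0,0,0,0,0,0,1]]]'

```text
clock: 4.67
tool_pos: [0.4974, 0.1002, 0.0705]
eef_rot: [-0.61, 0.357, -0.357, 0.61]
contact_force: [0.7, 0.8, -0.2]
opening: 0.008
```

Run:
```python
from h import *
s=st()
for n in("side",):
    d=imaging.snapshot(n); cv2.imwrite(f"pics/{n}4.png",cv2.resize(d["img"][180:250,370:440],None,fx=8,fy=8)[:,:,::-1])
```

```text
t 4.67 p [0.4974 0.1002 0.0705] q [-0.61   0.357 -0.357  0.61 ] F [ 0.67  0.83 -0.17] M [-0.05  0.07  0.02] op 0.008
```

View pics/side4.png

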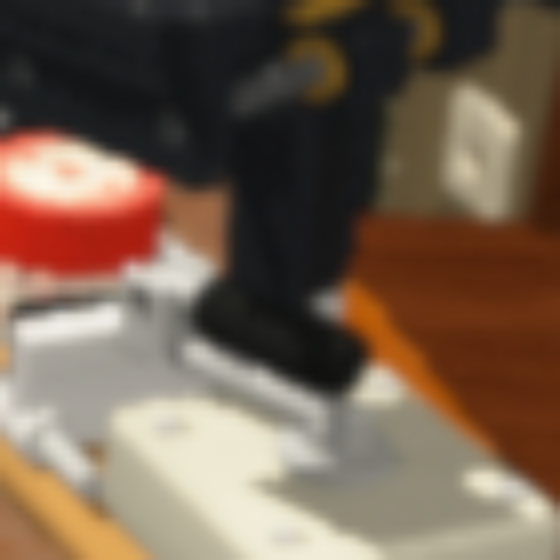

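The fingers shut completely (opening 0.008), so the grasp missed. In the crop the grip, centre (280,335), occludes the fingertips, and the handle hasn't moved. I'll check the fingers' place against the projection.

Run:
```python
from h import *
s=st(); p=np.array(s["tool_pos"]);R=Rn.from_quat(s["eef_rot"]).as_matrix()
for n in("side","top"):
    d=imaging.snapshot(n); im=d["img"].copy()
    sc=8; o=(370,170) if n=="side" else (320,100)
    c=cv2.resize(im[o[1]:o[1]+75,o[0]:o[0]+90],None,fx=sc,fy=sc,interpolation=cv2.INTER_CUBIC)[:,:,::-1].copy()
    def mk(X,col):
        u=proj(d,X); cv2.circle(c,tuple(int(v) for v in (u-o)*sc+sc/2),4,col,-1)
    mk(p,(0,255,0)); mk(p+R[:,1]*.014,(0,255,255)); mk(p-R[:,1]*.04,(255,255,0))
    for w in(-.009,.009): mk(p+R[:,0]*w+R[:,1]*.014,(255,0,255))
    mk([.497,.1005,.074],(0,0,255)); mk([.4788,.1335,.074],(0,0,255)); mk([.507,.0812,.074],(0,0,255)); mk([.507,.0812,.046],(255,0,0))
    cv2.imwrite(f"pics/{n}5.png",c)
```

```text
t 4.72 p [0.4974 0.1003 0.0705] q [-0.61   0.357 -0.357  0.61 ] F [ 0.25 -0.27 -0.71] M [-0.07 -0.01  0.02] op 0.006
```

View pics/side5.png

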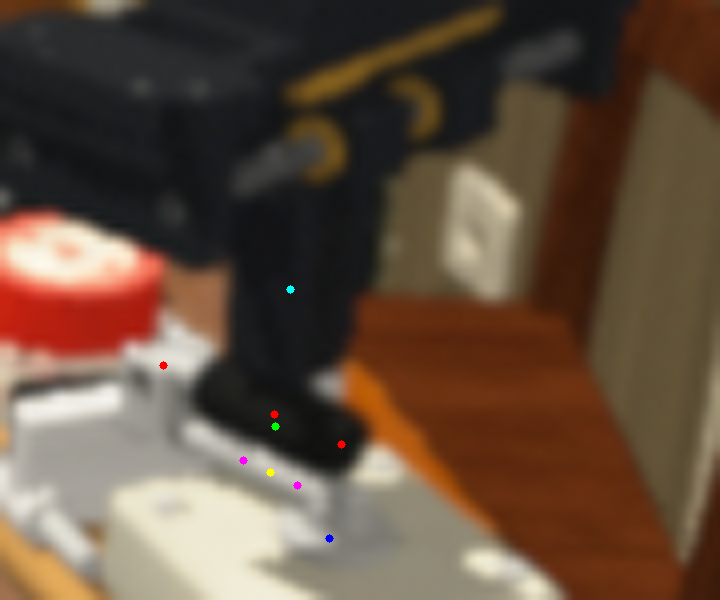

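View pics/top5.png

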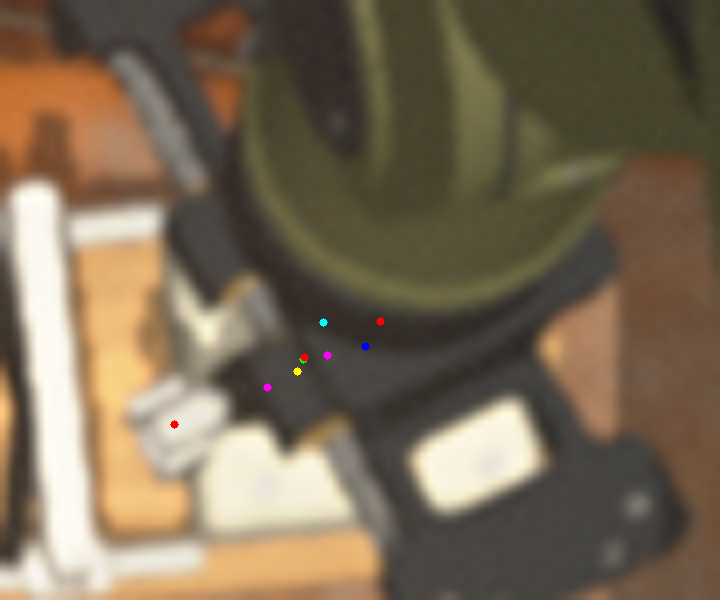

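Run:
```python
from h import *
d=imaging.snapshot("side")
p=np.array([.4978,.0998,.1408]);R=Rn.from_quat([-.61,.357,-.357,.611]).as_matrix()
for sg in(-1,1):
  for w in(.022,.035):
    print(sg,w,(proj(d,p+R[:,2]*sg*w+R[:,1]*.014)-[310,130])*3.7, (proj(d,p+R[:,2]*sg*w-R[:,1]*.014)-[310,130])*3.7)
```

```text
-1 0.022 [333.67793196 264.35700868] [338.43716379 216.8470164 ]
-1 0.035 [318.69735774 270.96726315] [323.27912405 223.03824199]
1 0.022 [382.04612255 242.99912238] [387.33860032 196.86421136]
1 0.035 [395.6830376 236.973272 ] [401.11489275 191.23217729]
```

Run:
```python
import cv2
a=cv2.imread("pics/side2.png")[0:330,180:580]; cv2.imwrite("pics/s2z.png",cv2.convertScaleAbs(cv2.resize(a,None,fx=1.8,fy=1.8,interpolation=cv2.INTER_CUBIC),alpha=2.2,beta=20))
a=cv2.imread("pics/side5.png"); cv2.imwrite("pics/s5z.png",cv2.convertScaleAbs(a,alpha=2.5,beta=20))
```

```text
(no output)
```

View pics/s2z.png

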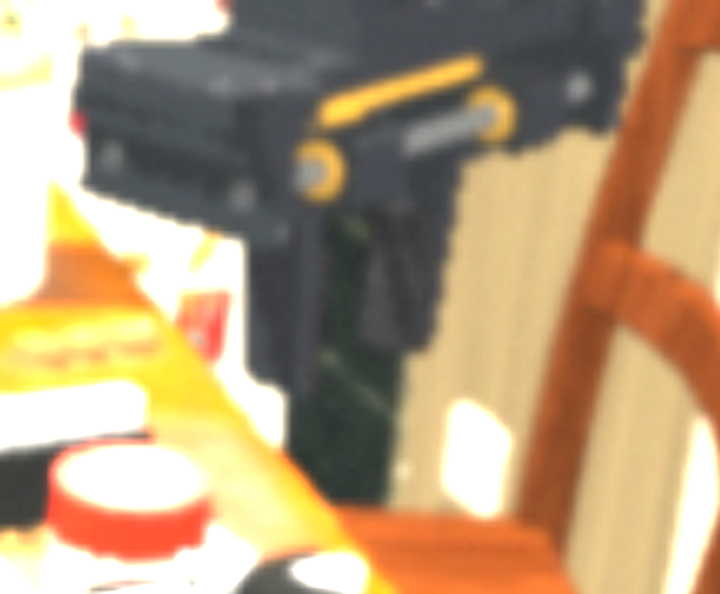

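View pics/s5z.png

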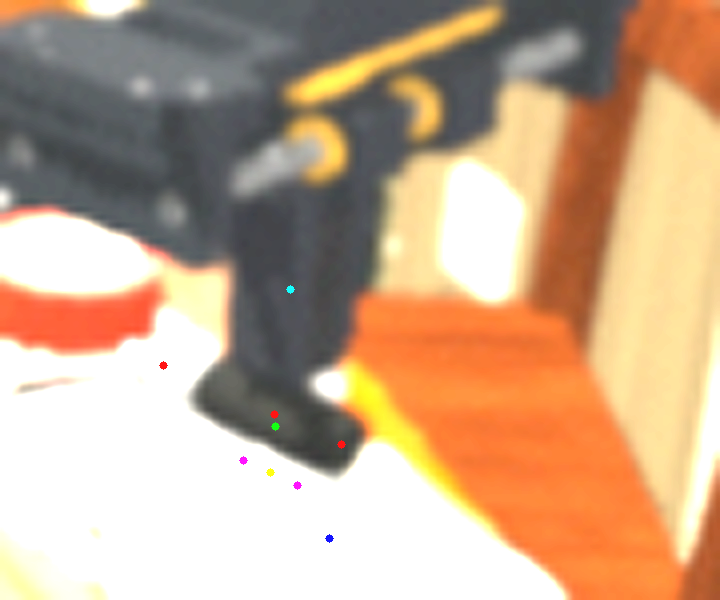

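Side2 shows the fingertips at crop (340,214) and (402,194). By projection that is about 14 mm behind the reported TCP, not 14 mm ahead. That explains why the fingers shut just above the grip. I'll open and go lower in steps, watching force and picture.

send_rows --motion '[[[0,0,0,0,0,0,0],[0,0,0,0,0,0,0],[0,0,0,0,0,0,0],[0,0,0,0,0,0,0],[0,0,0,0,0,0,0]]]'

```text
clock: 5.28
tool_pos: [0.4974, 0.1003, 0.0705]
eef_rot: [-0.61, 0.357, -0.357, 0.61]
contact_force: [-0.1, 0.4, -0.6]
opening: 0.357
```

send_rows --motion '[[[0,0,0,0,0,0,0],[0,0,0,0,0,0,0],[0,0,0,0,0.2,0,0],[0,0,0,0,0.2,0,0],[0,0,0,0,0.2,0,0]]]'

```text
clock: 5.7
tool_pos: [0.4973, 0.1002, 0.0581]
eef_rot: [0.61, -0.357, 0.357, -0.61]
contact_force: [0.3, -0.1, -1.6]
opening: 0.498
```

```bash
cat > look.py <<'E'
import sys
from h import *
# usage: look.py cam outname x0 y0 w h scale gain
cam,out,x0,y0,w,h,sc,g=sys.argv[1],sys.argv[2],*map(float,sys.argv[3:9])
x0,y0,w,h=map(int,(x0,y0,w,h))
s=st(); d=imaging.snapshot(cam)
c=cv2.resize(d["img"][y0:y0+h,x0:x0+w],None,fx=sc,fy=sc,interpolation=cv2.INTER_CUBIC)[:,:,::-1]
cv2.imwrite(f"pics/{out}.png",cv2.convertScaleAbs(c,alpha=g,beta=10))
E
python3 look.py side a1 370 170 90 75 8 1.8
```

```text
t 5.7 p [0.4973 0.1002 0.0581] q [ 0.61  -0.357  0.357 -0.61 ] F [ 0.27 -0.08 -1.57] M [-0.05 -0.    0.04] op 0.498
```

View pics/a1.png

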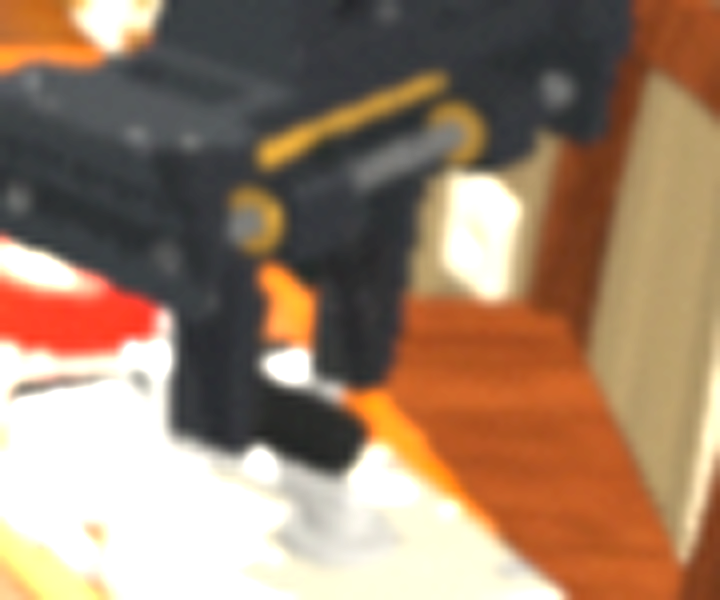

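The fingers now straddle the grip, with tips at crop (210,440) and (355,385), about level with its centre line. I'll go 14 mm lower, then close.

send_rows --motion '[[[0,0,0,0,0.2,0,0],[0,0,0,0,0.2,0,0],[0,0,0,0,0.15,0,0],[0,0,0,0,0.15,0,0],[0,0,0,0,0,0,0.3]]]'

```text
clock: 6.17
tool_pos: [0.4971, 0.1002, 0.0439]
eef_rot: [0.61, -0.358, 0.357, -0.61]
contact_force: [0.3, -0.3, -1.1]
opening: 0.451
```

```bash
python3 look.py side a2 370 170 90 75 8 1.8
```

```text
t 6.17 p [0.4971 0.1002 0.0439] q [ 0.61  -0.358  0.357 -0.61 ] F [ 0.32 -0.31 -1.07] M [-0.13  0.01  0.05] op 0.451
```

View pics/a2.png

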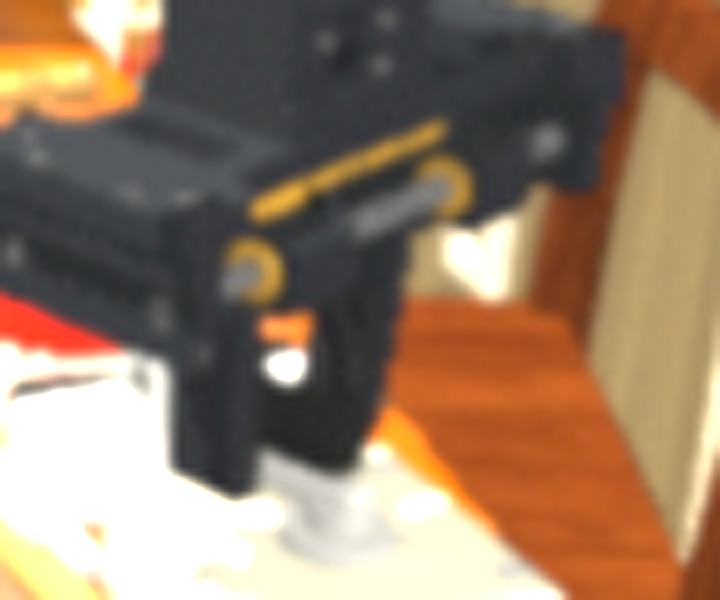

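Fingers straddle the grip with tips at about z 0.058; the body's lower corner is at crop (183,345), about 41 mm above the tips. To leave room for the upright handle I'll grip a bit further out and shallower.

send_rows --motion '[[[0,0,0,0.2,-0.15,0,0.3],[0,0,0,0.2,-0.1,0,0.6],[0,0,0,0,0,0,1],[0,0,0,0,0,0,1],[0,0,0,0,0,0,1]]]' --force 15

```text
clock: 6.63
tool_pos: [0.5018, 0.0916, 0.0499]
eef_rot: [0.61, -0.357, 0.359, -0.61]
contact_force: [0.9, -4.7, 3.5]
opening: 0.222
```

send_rows --motion '[[[0,0,0,0,0,0,1],[0,0,0,0,0,0,1],[0,0,0,0,0,0,1],[0,0,0,0,0,0,1],[0,0,0,0,0,0,1]]]'

```text
clock: 7.05
tool_pos: [0.5018, 0.0917, 0.0499]
eef_rot: [0.61, -0.357, 0.359, -0.609]
contact_force: [1.1, -5.6, 3.8]
opening: 0.217
```

```bash
python3 look.py side a3 370 170 90 75 8 1.8
```

```text
t 7.05 p [0.5018 0.0917 0.0499] q [ 0.61  -0.357  0.359 -0.609] F [ 1.07 -5.64  3.79] M [-1.19 -0.2  -0.  ] op 0.217
```

View pics/a3.png

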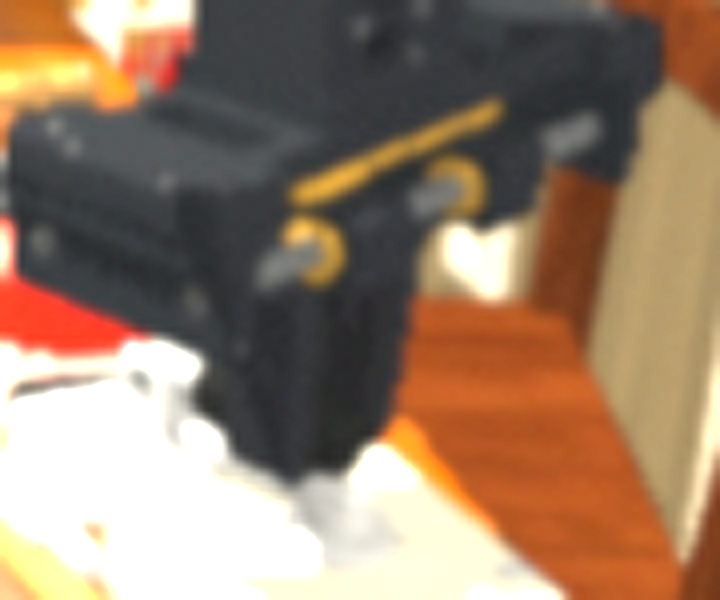

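Gripped: opening 0.217 is 19 mm on the 20 mm sleeve, about 48 mm from the pin. Now I'll swing it up along the arc.

send_rows --motion '[[[0,0,0,-0.03,-0.37,0,1],[0,0,0,-0.09,-0.365,0,1],[0,0,0,-0.145,-0.345,0,1],[0,0,0,-0.195,-0.32,0,1],[0,0,0,-0.24,-0.285,0,1]]]'

```text
clock: 7.52
tool_pos: [0.4947, 0.1047, 0.0836]
eef_rot: [0.61, -0.357, 0.358, -0.61]
contact_force: [1.9, -4.5, -2.2]
opening: 0.216
```

```bash
python3 look.py side a4 370 150 90 75 8 1.6
```

```text
t 7.52 p [0.4947 0.1047 0.0836] q [ 0.61  -0.357  0.358 -0.61 ] F [ 1.87 -4.54 -2.21] M [-1.   -0.37  0.01] op 0.216
```

View pics/a4.png

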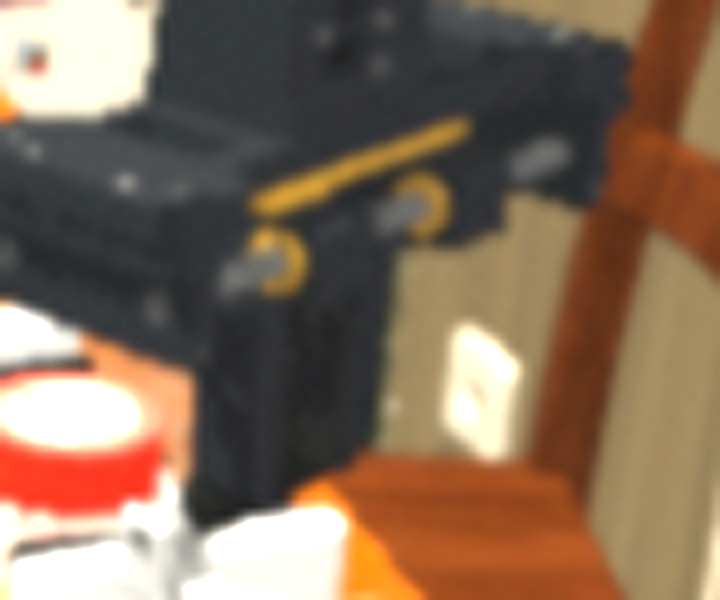

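send_rows --motion '[[[0,0,0,-0.285,-0.24,0,1],[0,0,0,-0.32,-0.195,0,1],[0,0,0,-0.345,-0.145,0,1],[0,0,0,-0.365,-0.09,0,1],[0,0,0,-0.37,-0.03,0,1]]]'

```text
clock: 7.98
tool_pos: [0.4784, 0.1347, 0.0981]
eef_rot: [-0.61, 0.357, -0.358, 0.61]
contact_force: [1.4, -4.2, 5.4]
opening: 0.215
```

```bash
python3 look.py side a5 350 130 110 110 5.4 1.6;python3 look.py top a5t 300 90 110 110 5.4 1.6
```

```text
t 7.98 p [0.4784 0.1347 0.0981] q [-0.61   0.357 -0.358  0.61 ] F [ 1.36 -4.24  5.42] M [-1.1  -0.23  0.02] op 0.215
t 8.03 p [0.4773 0.1366 0.0981] q [-0.61   0.357 -0.357  0.611] F [-0.18 -3.92  8.82] M [-1.   -0.1   0.01] op 0.223
```

View pics/a5.png

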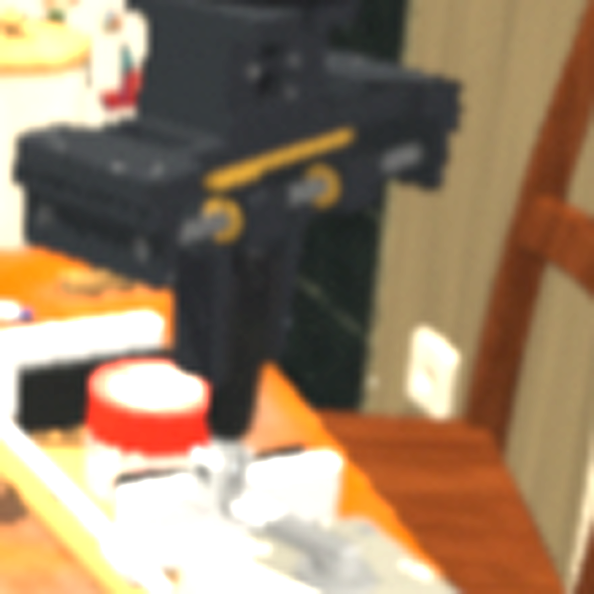

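View pics/a5t.png

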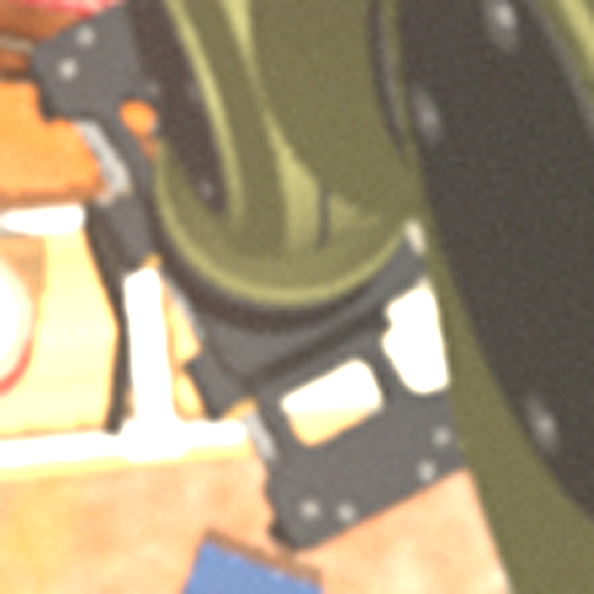

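The handle stands upright in a5: the grip rises from the hinge at crop (230,445), and the jaw and pot are untouched. I'll ease up slightly and firm up the grip, then crank clockwise.

send_rows --motion '[[[0,0,0,0,-0.08,0,1],[0,0,0,0,0,0,1],[0,0,0,0,0,0,1],[0,0,0,0,0,0,1],[0,0,0,0,0,0,1]]]' --force 25

```text
clock: 8.5
tool_pos: [0.4777, 0.1356, 0.0985]
eef_rot: [-0.61, 0.357, -0.357, 0.61]
contact_force: [0.2, 1.0, -6.7]
opening: 0.216
```

send_rows --motion '[[[0,0,0,0.037,0,0.469,1],[0,0,0,0.11,0,0.458,1],[0,0,0,0.18,0,0.435,1],[0,0,0,0.246,0,0.401,1],[0,0,0,0.306,0,0.358,1]]]'

```text
clock: 8.92
tool_pos: [0.5198, 0.1413, 0.0984]
eef_rot: [0.612, -0.359, 0.354, -0.609]
contact_force: [-6.3, 2.3, -1.0]
opening: 0.215
```

```bash
cat >> h.py <<'E'
C=np.array([.5068,.082])
def cr():
    s=st(); r=np.array(s["tool_pos"])[:2]-C; a=np.arctan2(r[1],r[0]); th=np.deg2rad(119.1)-a
    t=np.array([np.sin(a),-np.cos(a)]); n=r/np.linalg.norm(r); F=np.array(s["contact_force"])[:2]
    print("alpha",round(th%(2*np.pi),3),"r",round(np.linalg.norm(r)*1e3,1),"Ftan",round(F@t,2),"Frad",round(F@n,2)); return s
E
python3 -c "
from h import *
cr()"; python3 look.py side a6 350 130 110 110 5.4 1.6
```

```text
t 8.92 p [0.5198 0.1413 0.0984] q [ 0.612 -0.359  0.354 -0.609] F [-6.27  2.26 -1.03] M [0.44 0.94 0.01] op 0.215
alpha 0.724 r 60.8 Ftan -6.61 Frad 0.87
t 8.92 p [0.5198 0.1413 0.0984] q [ 0.612 -0.359  0.354 -0.609] F [-6.27  2.26 -1.03] M [0.44 0.94 0.01] op 0.215
```

View pics/a6.png

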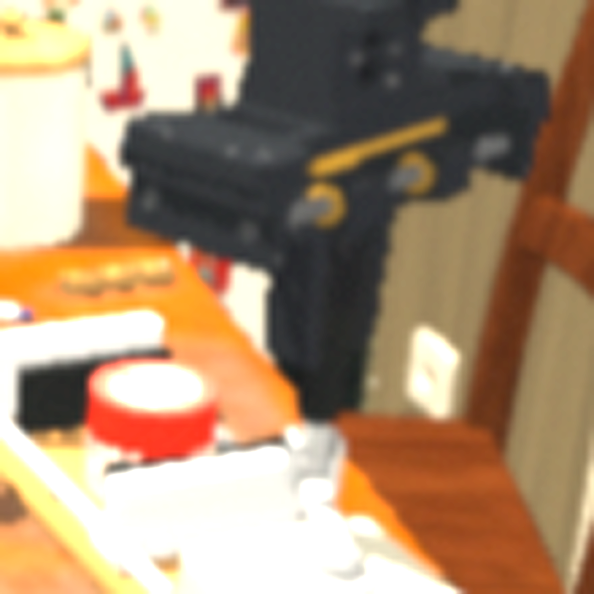

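Cranking works: 6.6 N tangential, radius 60.8 mm. In a6 the jaw has advanced and the handle is still upright. I'll continue.

send_rows --motion '[[[0,0,0,0.358,0,0.306,1],[0,0,0,0.401,0,0.246,1],[0,0,0,0.435,0,0.18,1],[0,0,0,0.458,0,0.11,1],[0,0,0,0.469,0,0.037,1]]]'

```text
clock: 9.38
tool_pos: [0.5575, 0.1144, 0.0985]
eef_rot: [-0.611, 0.358, -0.355, 0.611]
contact_force: [-4.6, 4.2, -1.7]
opening: 0.214
```

```bash
python3 -c "
from h import *
cr()"
```

```text
t 9.38 p [0.5575 0.1144 0.0985] q [-0.611  0.358 -0.355  0.611] F [-4.65  4.19 -1.66] M [ 0.81  0.71 -0.04] op 0.214
alpha 1.51 r 60.2 Ftan -6.03 Frad -1.66
```

send_rows --motion '[[[0,0,0,0.469,0,-0.037,1],[0,0,0,0.458,0,-0.11,1],[0,0,0,0.435,0,-0.18,1],[0,0,0,0.401,0,-0.246,1],[0,0,0,0.358,0,-0.306,1]]]'

```text
clock: 9.8
tool_pos: [0.5643, 0.0693, 0.0985]
eef_rot: [-0.61, 0.358, -0.356, 0.612]
contact_force: [-0.1, 6.7, -5.8]
opening: 0.215
```

```bash
python3 -c "
from h import *
cr()"; python3 look.py side a7 350 130 110 110 5.4 1.6;  python3 look.py top a7t 230 100 180 130 4 1.6
```

```text
t 9.8 p [0.5643 0.0693 0.0985] q [-0.61   0.358 -0.356  0.612] F [-0.06  6.66 -5.79] M [ 1.16  0.14 -0.01] op 0.215
alpha 2.296 r 58.9 Ftan -6.49 Frad -1.49
t 9.8 p [0.5643 0.0693 0.0985] q [-0.61   0.358 -0.356  0.612] F [-0.06  6.66 -5.79] M [ 1.16  0.14 -0.01] op 0.215
t 9.85 p [0.5635 0.0661 0.0985] q [ 0.61  -0.358  0.356 -0.61 ] F [-0.39  3.59 -2.97] M [0.76 0.14 0.07] op 0.217
```

View pics/a7.png

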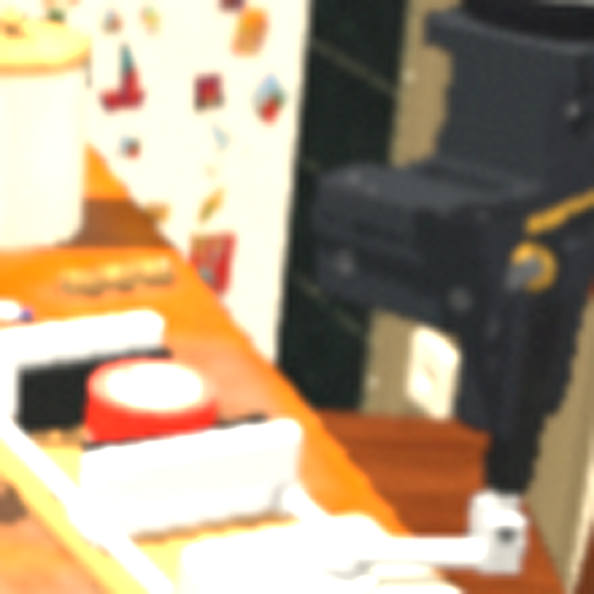

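View pics/a7t.png

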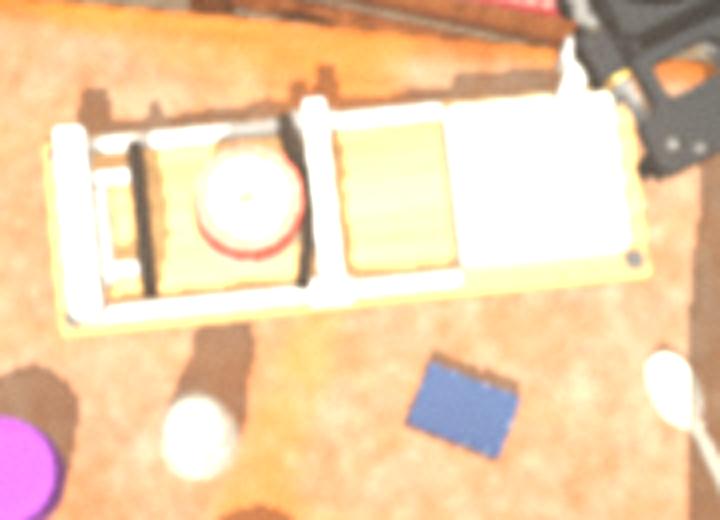

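In a7t the jaw pad at crop x≈305 has just reached the pot (right edge 303). The gap from the pot (197) to the stop pad (155) is about 21 mm, so bearing should begin near alpha 3.9.

send_rows --motion '[[[0,0,0,0.306,0,-0.358,1],[0,0,0,0.246,0,-0.401,1],[0,0,0,0.18,0,-0.435,1],[0,0,0,0.11,0,-0.458,1],[0,0,0,0.037,0,-0.469,1]]]'

```text
clock: 10.32
tool_pos: [0.5382, 0.033, 0.0986]
eef_rot: [-0.609, 0.356, -0.357, 0.612]
contact_force: [2.8, 6.7, -11.0]
opening: 0.214
```

```bash
python3 -c "
from h import *
cr()"; python3 look.py top a8t 230 100 180 130 4 1.2
```

```text
t 10.32 p [0.5382 0.033  0.0986] q [-0.609  0.356 -0.357  0.612] F [  2.83   6.75 -11.02] M [ 1.19 -0.74  0.08] op 0.214
alpha 3.08 r 58.2 Ftan -6.02 Frad -4.16
t 10.32 p [0.5382 0.033  0.0986] q [-0.609  0.356 -0.357  0.612] F [  2.83   6.75 -11.02] M [ 1.19 -0.74  0.08] op 0.214
```

View pics/a8t.png

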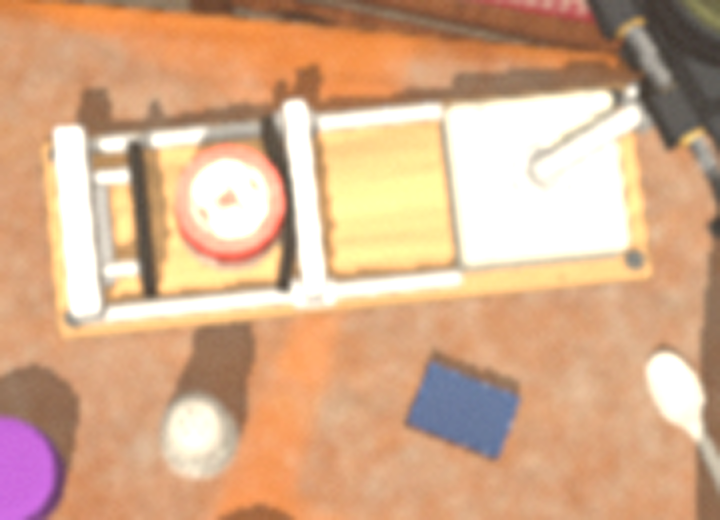

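At a8t the pot's left edge is 175 and the stop pad's face is 155, so about 10 mm (0.7 rad) remains. Radial and vertical forces show my circle is about 2 mm too far out here, so I'll correct that while continuing.

send_rows --motion '[[[0,0,0,-0.1,0.03,-0.469,1],[0,0,0,-0.16,0.02,-0.458,1],[0,0,0,-0.18,0,-0.435,1],[0,0,0,-0.246,0,-0.401,1],[0,0,0,-0.15,0,-0.179,1]]]'

```text
clock: 10.78
tool_pos: [0.4977, 0.0247, 0.0985]
eef_rot: [-0.609, 0.356, -0.36, 0.611]
contact_force: [5.7, -2.6, -5.8]
opening: 0.219
```

```bash
python3 -c "
from h import *
cr()"; python3 look.py top a9t 230 100 180 130 4 1.2
```

```text
t 10.78 p [0.4977 0.0247 0.0985] q [-0.609  0.356 -0.36   0.611] F [ 5.68 -2.58 -5.85] M [-0.61 -1.41  0.07] op 0.219
alpha 3.807 r 58.0 Ftan -6.02 Frad 1.66
t 10.78 p [0.4977 0.0247 0.0985] q [-0.609  0.356 -0.36   0.611] F [ 5.68 -2.58 -5.85] M [-0.61 -1.41  0.07] op 0.219
```

View pics/a9t.png

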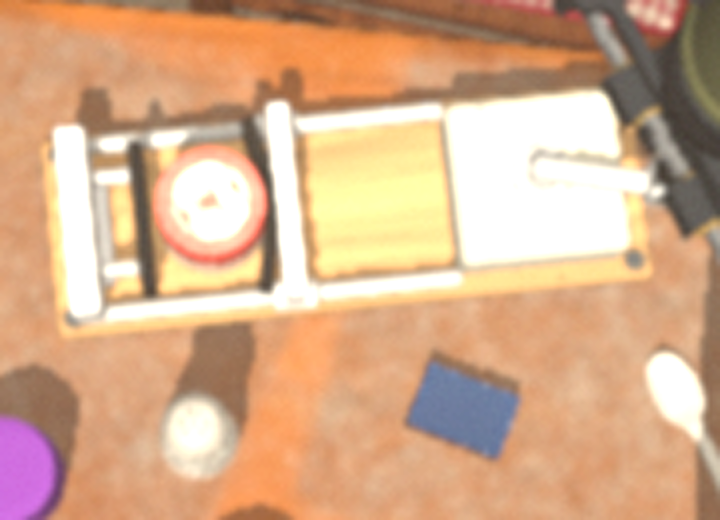

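The pot's left edge (154) has reached the pad (153), and the force is still the idle 6 N at alpha 3.81. I'll take smaller steps from here.

send_rows --motion '[[[0,0,0,-0.212,0,-0.231,1],[0,0,0,-0.236,0,-0.208,1],[0,0,0,-0.256,0,-0.182,1],[0,0,0,-0.274,0,-0.154,1],[0,0,0,0,0,0,1]]]'

```text
clock: 11.25
tool_pos: [0.473, 0.0341, 0.0984]
eef_rot: [-0.61, 0.357, -0.359, 0.61]
contact_force: [2.5, -4.2, -0.9]
opening: 0.216
```

```bash
python3 -c "
from h import *
cr()"; python3 look.py top a10t 230 100 180 130 4 1.2
```

```text
t 11.25 p [0.473  0.0341 0.0984] q [-0.61   0.357 -0.359  0.61 ] F [ 2.52 -4.25 -0.93] M [-0.96 -0.68 -0.01] op 0.216
alpha 4.264 r 58.6 Ftan -4.51 Frad 2.02
t 11.25 p [0.473  0.0341 0.0984] q [-0.61   0.357 -0.359  0.61 ] F [ 2.52 -4.25 -0.93] M [-0.96 -0.68 -0.01] op 0.216
```

View pics/a10t.png

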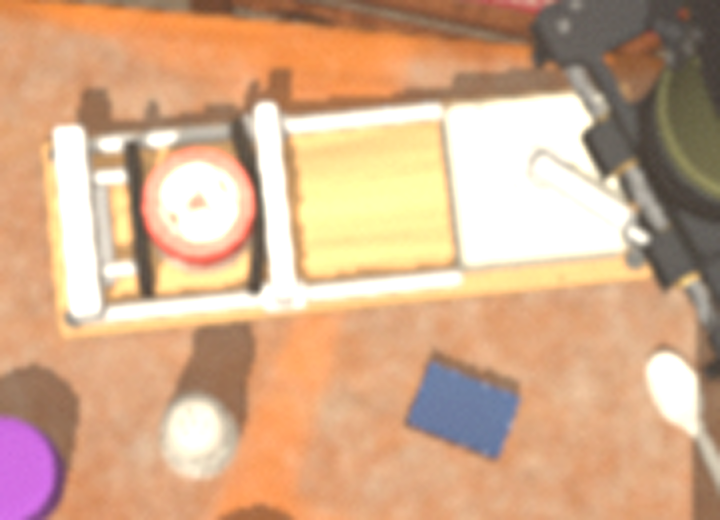

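send_rows --motion '[[[0,0,0,0,0,0,1],[0,0,0,0,0,0,1],[0,0,0,-0.288,0,-0.125,1],[0,0,0,-0.3,0,-0.094,1],[0,0,0,-0.308,0,-0.062,1]]]'

```text
clock: 11.72
tool_pos: [0.4599, 0.0457, 0.0984]
eef_rot: [0.609, -0.357, 0.36, -0.609]
contact_force: [5.5, -9.4, 0.9]
opening: 0.217
```

```bash
python3 -c "
from h import *
cr()"; python3 look.py top a11t 230 100 180 130 4 1.2
```

```text
t 11.72 p [0.4599 0.0457 0.0984] q [ 0.609 -0.357  0.36  -0.609] F [ 5.48 -9.37  0.92] M [-2.13 -1.1  -0.02] op 0.217
alpha 4.561 r 59.3 Ftan -10.76 Frad 1.4
t 11.72 p [0.4599 0.0457 0.0984] q [ 0.609 -0.357  0.36  -0.609] F [ 5.48 -9.37  0.92] M [-2.13 -1.1  -0.02] op 0.217
```

View pics/a11t.png

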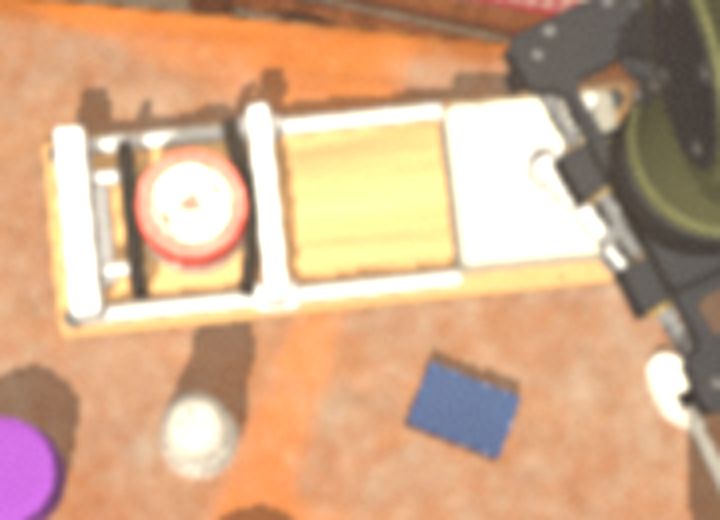

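Tangential force is 10.8 N while turning, and the pad has moved about 6 mm (edge 133→121), which puts roughly 18–20 N on the pot. About 0.32 rad more should bring it to about 35 N.

send_rows --motion '[[[0,0,0,0,0,0,1],[0,0,0,0,0,0,1],[0,0,0,-0.313,0,-0.029,1],[0,0,0,-0.314,0,0.003,1],[0,0,0,-0.312,0,0.036,1]]]'

```text
clock: 12.18
tool_pos: [0.4501, 0.0608, 0.0983]
eef_rot: [0.61, -0.358, 0.36, -0.608]
contact_force: [4.6, -12.5, 1.3]
opening: 0.214
```

```bash
python3 -c "
from h import *
cr()"; python3 look.py top a12t 230 100 180 130 4 1.2; python3 look.py side a12 350 130 110 110 5.4 1.4
```

```text
t 12.18 p [0.4501 0.0608 0.0983] q [ 0.61  -0.358  0.36  -0.608] F [  4.58 -12.53   1.35] M [-2.85 -0.96 -0.  ] op 0.214
alpha 4.862 r 60.5 Ftan -13.34 Frad 0.1
t 12.18 p [0.4501 0.0608 0.0983] q [ 0.61  -0.358  0.36  -0.608] F [  4.58 -12.53   1.35] M [-2.85 -0.96 -0.  ] op 0.214
t 12.23 p [0.4495 0.0623 0.0983] q [ 0.61  -0.358  0.359 -0.609] F [ 3.49 -8.55  3.55] M [-2.28 -0.8   0.02] op 0.217
```

View pics/a12t.png

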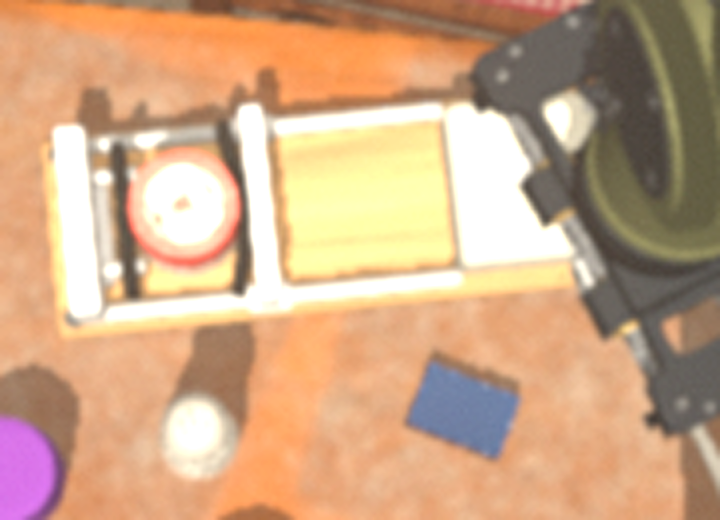

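View pics/a12.png

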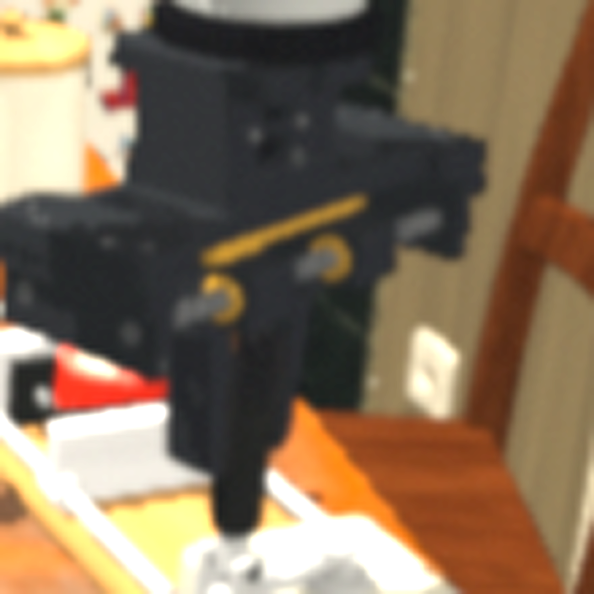

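The grip is firm: 13.3 N tangential and the pad squeezed about 11 mm (edge 133→112), so roughly 32 N on the pot. The handle is upright. Next I'll turn the tool about the freely revolving sleeve by −1.40 rad, so the jaws open along the hinge pin.

send_rows --motion '[[[0,-1,0,0,0,0,1],[0,-1,0,0,0,0,1],[0,-1,0,0,0,0,1],[0,-1,0,0,0,0,1],[0,-1,0,0,0,0,1]]]'

```text
clock: 12.7
tool_pos: [0.4482, 0.0609, 0.0983]
eef_rot: [0.671, -0.229, 0.229, -0.667]
contact_force: [1.2, -10.1, 6.4]
opening: 0.216
```

```bash
python3 -c "
from h import *
s=cr(); print(np.round(s['q'],2))"
```

```text
t 12.7 p [0.4482 0.0609 0.0983] q [ 0.671 -0.229  0.229 -0.667] F [  1.23 -10.13   6.45] M [-2.33 -0.39 -0.02] op 0.216
alpha 4.874 r 62.3 Ftan -9.94 Frad 2.28
[-0.18  0.7  -0.09  2.18  0.24  0.27  0.43]
```

send_rows --motion '[[[0,-1,0,0,0,0,1],[0,-1,0,0,0,0,1],[0,-1,0,0,0,0,1],[0,-1,0,0,0,0,1],[0,-1,0,0,0,0,1]]]'

```text
clock: 13.12
tool_pos: [0.4479, 0.0593, 0.0983]
eef_rot: [0.704, -0.093, 0.091, -0.698]
contact_force: [2.1, -12.9, 7.3]
opening: 0.215
```

send_rows --motion '[[[0,-1,0,0,0,0,1],[0,-1,0,0,0,0,1],[0,-1,0,0,0,0,1],[0,-1,0,0,0,0,1],[0,-1,0,0,0,0,1]]]'

```text
clock: 13.53
tool_pos: [0.4486, 0.0581, 0.0983]
eef_rot: [0.709, 0.048, -0.05, -0.702]
contact_force: [3.2, -13.5, 5.7]
opening: 0.219
```

send_rows --motion '[[[0,-1,0,0,0,0,1],[0,-1,0,0,0,0,1],[0,-0.5,0,0,0,0,1],[0,0,0,0,0,0,1],[0,0,0,0,0,0,1]]]'

```text
clock: 13.95
tool_pos: [0.449, 0.058, 0.0982]
eef_rot: [0.701, 0.116, -0.119, -0.694]
contact_force: [4.7, -13.4, 5.6]
opening: 0.213
```

```bash
python3 -c "
from h import *
s=cr(); print(np.round(s['q'],2)); print(Rn.from_quat(s['eef_rot']).as_matrix().round(3))"; python3 look.py top a13t 230 100 180 130 4 1.2; python3 look.py side a13 350 130 110 110 5.4 1.6
```

```text
t 13.95 p [0.449  0.058  0.0982] q [ 0.701  0.116 -0.119 -0.694] F [  4.74 -13.37   5.64] M [-2.98 -0.89 -0.04] op 0.213
alpha 4.827 r 62.6 Ftan -14.16 Frad 0.75
[-0.05  0.72 -0.3   2.17  0.65  0.35  1.  ]
[[ 0.945 -0.002 -0.328]
 [ 0.328 -0.01   0.945]
 [-0.005 -1.    -0.009]]
t 13.95 p [0.449  0.058  0.0982] q [ 0.701  0.116 -0.119 -0.694] F [  4.74 -13.37   5.64] M [-2.98 -0.89 -0.04] op 0.213
t 14.0 p [0.449  0.058  0.0982] q [ 0.701  0.116 -0.119 -0.694] F [  3.73 -13.98   6.09] M [-2.92 -0.95 -0.06] op 0.215
```

View pics/a13t.png

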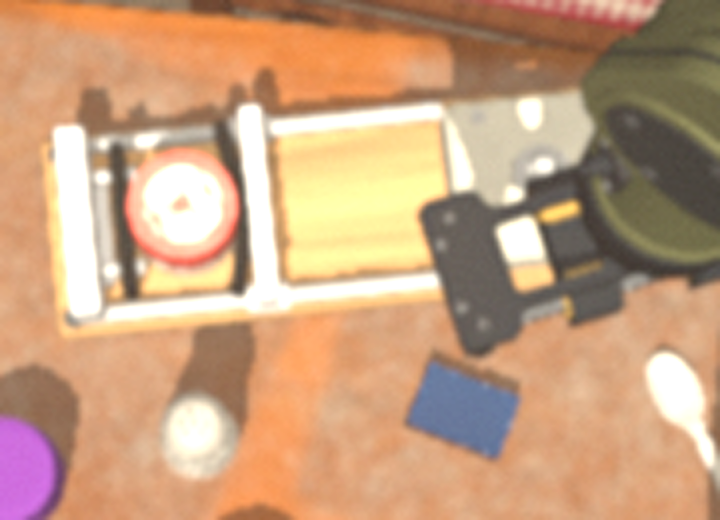

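View pics/a13.png

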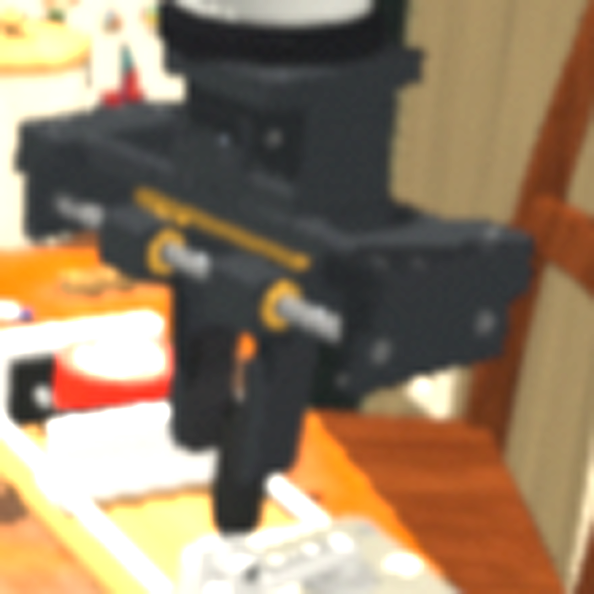

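The tool has turned, with tool x at 19° and pointing at the crank axis. In a13 the handle is still upright at (240,490), and in a13t the jaw sits at x≈255 as before. I'll fit the circle from the recorded points to get the arm's direction before folding.

Run:
```python
import numpy as np
from scipy.optimize import least_squares
P=np.array([(.4777,.1356),(.5198,.1413),(.5575,.1144),(.5643,.0693),(.5635,.0661),(.5382,.033),(.4977,.0247),(.473,.0341),(.4599,.0457),(.4501,.0608)])
r=least_squares(lambda p:np.hypot(P[:,0]-p[0],P[:,1]-p[1])-p[2],[.507,.082,.06]); print(r.x,(r.fun*1e3).round(2))
r2=least_squares(lambda p:np.hypot(P[:,0]-p[0],P[:,1]-p[1])-.0605,[.507,.082]); print(r2.x,(r2.fun*1e3).round(2))
for c in(r.x[:2],r2.x[:2]):
  for q in((.4495,.0623),(.449,.058)):
    d=c-np.array(q); print(np.hypot(*d),np.degrees(np.arctan2(d[1],d[0])))
```

```text
[0.50619147 0.08339666 0.05971672] [-0.24 -0.24  0.23  0.08  0.15 -0.01 -0.41 -0.29 -0.02  0.76]
[0.50603805 0.08370478] [-1.37 -1.28 -0.58 -0.48 -0.4  -0.46 -0.91 -0.9  -0.72 -0.05]
0.060489601094170745 20.411804605108127
0.06257678982486052 23.94427774860733
0.060454248690745935 20.736202812691207
0.0625625717449185 24.25919777740145
```

The circle fits well: centre (0.5062, 0.0834), radius 59.7 mm. The arm's direction is about 24°, so I'll trim the tool turn by −0.08 rad and then fold along the arc.

send_rows --motion '[[[0,-1,0,0,0,0,1],[0,0,0,0,0,0,1],[0,0,0,0.37,0.03,0,1],[0,0,0,0.365,0.09,0,1],[0,0,0,0.345,0.145,0,1]]]'

```text
clock: 14.47
tool_pos: [0.4674, 0.0658, 0.0928]
eef_rot: [0.696, 0.143, -0.148, -0.688]
contact_force: [1.3, -14.0, 5.6]
opening: 0.213
```

```bash
python3 look.py side a14 350 130 110 110 5.4 1.6
```

```text
t 14.47 p [0.4674 0.0658 0.0928] q [ 0.696  0.143 -0.148 -0.688] F [  1.27 -14.02   5.58] M [-3.07 -0.09 -0.08] op 0.213
```

View pics/a14.png

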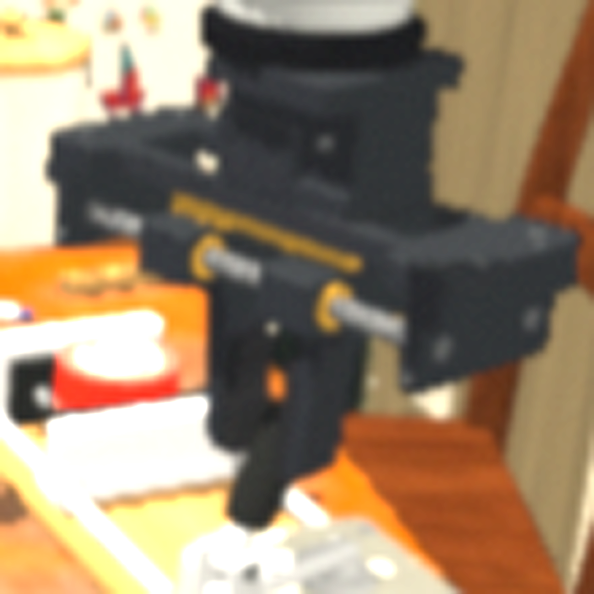

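The handle leans inward as planned, from (250,520) to (270,430) in the crop, with the pot unmoved. Continuing the fold.

send_rows --motion '[[[0,0,0,0.32,0.195,0,1],[0,0,0,0.285,0.24,0,1],[0,0,0,0.24,0.285,0,1],[0,0,0,0,0,0,1],[0,0,0,0,0,0,1]]]'

```text
clock: 14.93
tool_pos: [0.484, 0.0726, 0.0779]
eef_rot: [0.696, 0.144, -0.147, -0.688]
contact_force: [4.3, -12.9, 2.2]
opening: 0.218
```

```bash
python3 look.py top a15t 230 100 180 130 4 1.2;python3 look.py side a15 350 130 110 110 5.4 1.6
```

```text
t 14.93 p [0.484  0.0726 0.0779] q [ 0.696  0.144 -0.147 -0.688] F [  4.33 -12.89   2.25] M [-2.87 -0.75 -0.  ] op 0.218
t 14.98 p [0.484  0.0726 0.078 ] q [ 0.696  0.144 -0.147 -0.688] F [  5.3  -13.84   2.15] M [-2.89 -0.73  0.04] op 0.214
```

View pics/a15.png

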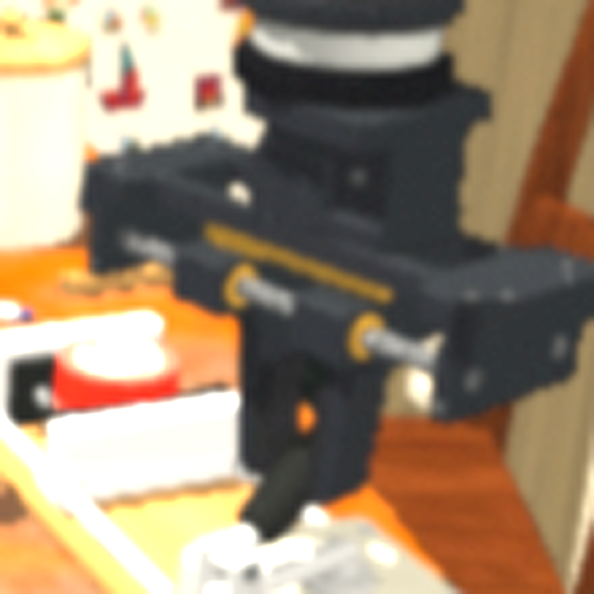

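View pics/a15t.png

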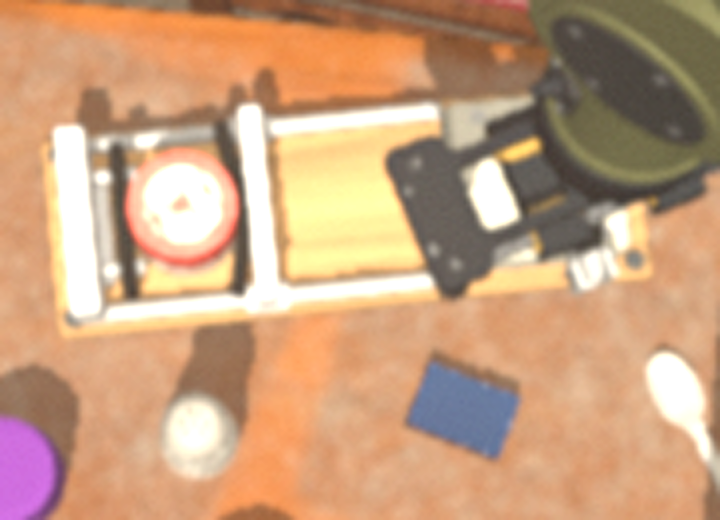

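send_rows --motion '[[[0,0,0,0.195,0.32,0,1],[0,0,0,0.145,0.345,0,1],[0,0,0,0,0,0,1],[0,0,0,0,0,0,1],[0,0,0,0,0,0,1]]]'

```text
clock: 15.45
tool_pos: [0.4906, 0.0753, 0.0648]
eef_rot: [0.696, 0.144, -0.147, -0.688]
contact_force: [4.2, -13.2, 2.2]
opening: 0.215
```

```bash
python3 look.py top a16t 230 100 180 130 4 1.2;python3 look.py side a16 350 130 110 110 5.4 1.6
python3 - <<'E'
from h import *
d=imaging.snapshot("top"); h=plane(d,(230+588/4,100+268/4),.074); print(h, np.degrees(np.arctan2(.0834-h[1],.5062-h[0])))
E
```

```text
t 15.45 p [0.4906 0.0753 0.0648] q [ 0.696  0.144 -0.147 -0.688] F [  4.22 -13.19   2.22] M [-2.81 -0.87  0.05] op 0.215
t 15.5 p [0.4906 0.0753 0.0649] q [ 0.696  0.144 -0.147 -0.688] F [  4.9  -13.24   2.16] M [-2.83 -0.9   0.02] op 0.218
[0.45071396 0.06020988 0.074     ] 22.68224723915627
```

View pics/a16.png

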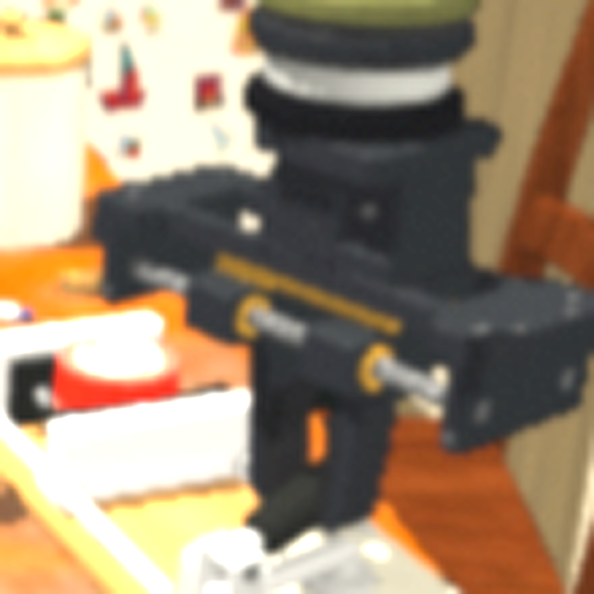

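View pics/a16t.png

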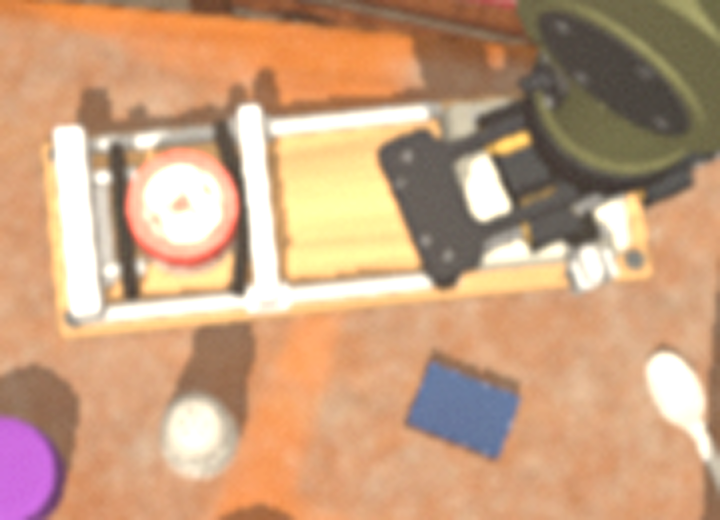

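send_rows --motion '[[[0,0,0,0.09,0.365,0,1],[0,0,0,0.03,0.37,0,1],[0,0,0,0,0,0,1],[0,0,0,0,0,0,1],[0,0,0,0,0,0,1]]]'

```text
clock: 16.02
tool_pos: [0.4933, 0.0764, 0.0502]
eef_rot: [0.696, 0.144, -0.146, -0.688]
contact_force: [6.2, -13.2, 1.7]
opening: 0.216
```

```bash
python3 look.py side a17 350 140 110 110 5.4 1.6
```

```text
t 16.02 p [0.4933 0.0764 0.0502] q [ 0.696  0.144 -0.146 -0.688] F [  6.17 -13.23   1.67] M [-2.76 -1.03  0.03] op 0.216
```

View pics/a17.png

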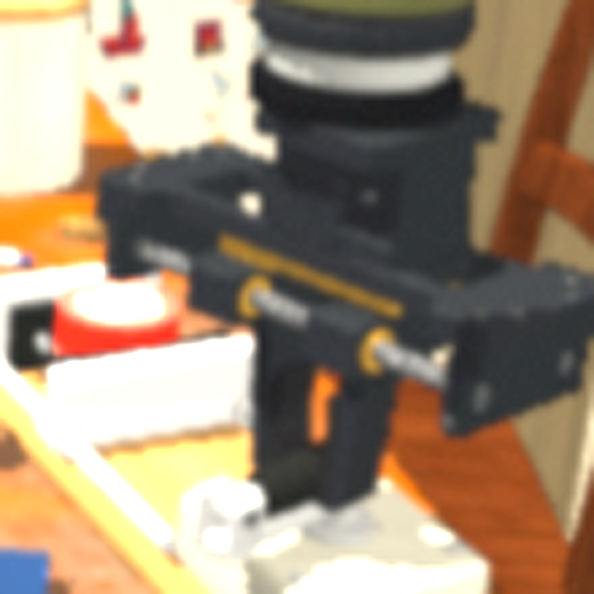

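The grip is nearly parallel to the arm; in the crop the arm runs (240,540)–(340,500). I'll press down a little to make it flat.

send_rows --motion '[[[0,0,0,0,0.1,0,1],[0,0,0,0,0.1,0,1],[0,0,0,0,0,0,1],[0,0,0,0,0,0,1],[0,0,0,0,0,0,1]]]'

```text
clock: 16.48
tool_pos: [0.4935, 0.0764, 0.0478]
eef_rot: [0.696, 0.145, -0.146, -0.688]
contact_force: [3.1, -13.4, 18.9]
opening: 0.22
```

```bash
python3 look.py side a18 370 190 75 60 9 1.6
```

```text
t 16.48 p [0.4935 0.0764 0.0478] q [ 0.696  0.145 -0.146 -0.688] F [  3.08 -13.42  18.94] M [-2.92 -0.52  0.03] op 0.22
```

View pics/a18.png

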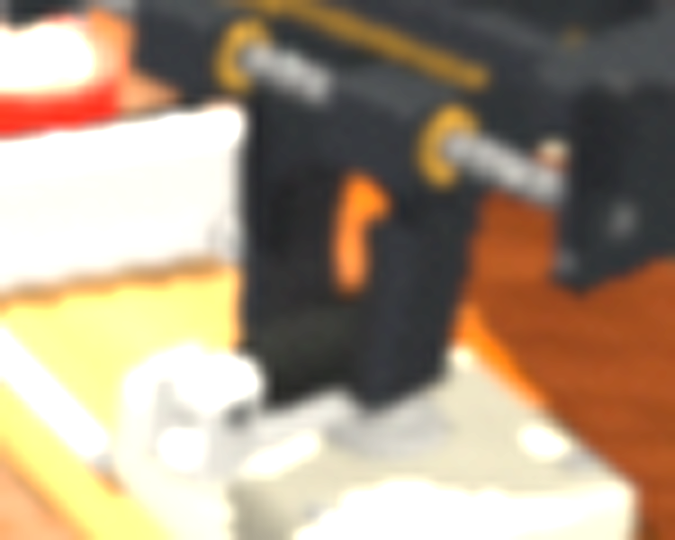

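The vertical reaction is 19 N, so the handle is down on its stop. Releasing and retreating straight up.

send_rows --motion '[[[0,0,0,0,0,0,0.4],[0,0,0,0,0,0,0.2],[0,0,0,0,0,0,0],[0,0,0,0,0,0,0],[0,0,0,0,0,0,0]]]'

```text
clock: 16.95
tool_pos: [0.4922, 0.0855, 0.0461]
eef_rot: [-0.691, -0.148, 0.148, 0.692]
contact_force: [-0.7, -0.2, -0.3]
opening: 0.499
```

```bash
python3 look.py side a19 370 190 75 60 9 1.6
```

```text
t 16.95 p [0.4922 0.0855 0.0461] q [-0.691 -0.148  0.148  0.692] F [-0.66 -0.23 -0.32] M [ 0.04 -0.01  0.04] op 0.499
```

View pics/a19.png

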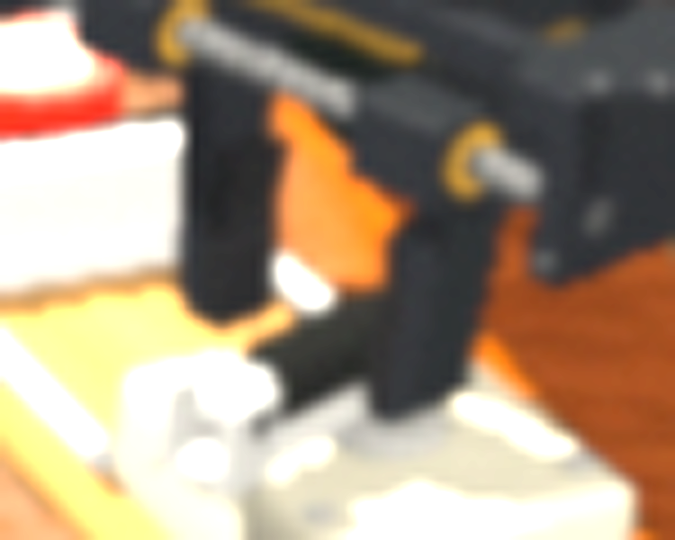

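Released with no contact. The tool sprang 9 mm in +y as the load came off, so I'll re-centre, open wider and go up.

send_rows --motion '[[[0,0,0,0,0,-0.2,-0.2],[0,0,0,0,0,-0.2,-0.4],[0,0,0,0,-0.3,0,-0.4],[0,0,0,0,-0.6,0,-0.4],[0,0,0,0,-0.8,0,-0.4]]]'

```text
clock: 17.42
tool_pos: [0.495, 0.0764, 0.0801]
eef_rot: [0.692, 0.147, -0.148, -0.692]
contact_force: [-0.2, -0.1, -0.7]
opening: 0.699
```

send_rows --motion '[[[0,0,0,0,-1,0,-0.4],[0,0,0,-0.5,-1,-0.8,-0.4],[0,0,0,-0.5,-1,-0.8,-0.4],[0,0,0,-0.5,-0.5,-0.8,-0.4],[0,0,0,0,0,-0.8,-0.4]]]'

```text
clock: 17.83
tool_pos: [0.4937, 0.0044, 0.1525]
eef_rot: [0.692, 0.148, -0.147, -0.691]
contact_force: [0.1, 0.2, -0.4]
opening: 0.704
```

```bash
python3 look.py top a20t 230 100 180 130 4 1.2;python3 look.py side a20 340 160 110 110 5.4 1.3
```

```text
t 17.83 p [0.4937 0.0044 0.1525] q [ 0.692  0.148 -0.147 -0.691] F [ 0.09  0.19 -0.42] M [0.07 0.05 0.02] op 0.704
t 17.88 p [0.4955 0.0007 0.1515] q [ 0.693  0.146 -0.145 -0.691] F [ 1.53 -3.25 -0.14] M [-0.1  -0.1  -0.02] op 0.696
```

View pics/a20.png

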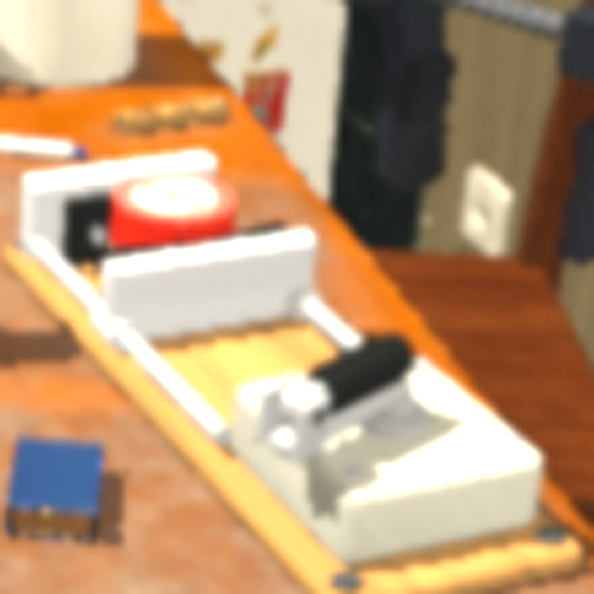

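View pics/a20t.png

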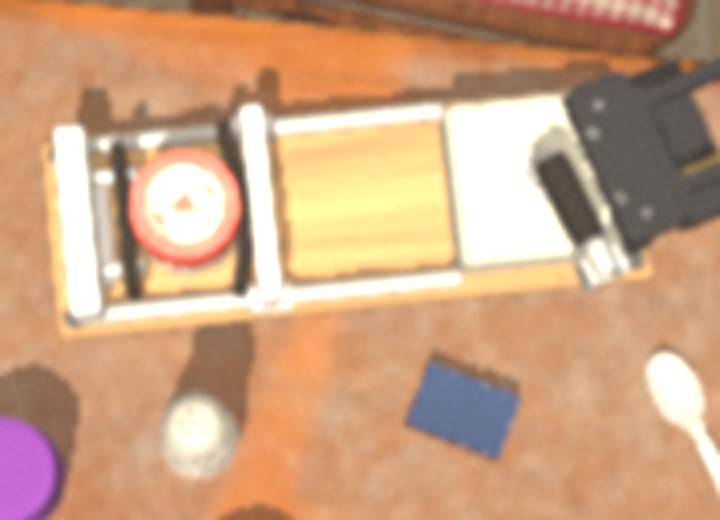

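The handle lies along the crank arm, the jaw presses the pot to the pad, and the shaker and matchbox are in place. Two last measurements: pad squeeze and handle height.

```bash
python3 - <<'E'
from h import *
T=imaging.snapshot("top");S=imaging.snapshot("side"); st()
old=cv2.imread("pics/top0.png")[:,:,::-1]
def pad(im,z=.04):
    out=[]
    for r in list(range(141,146))+list(range(163,169)):
        p=im[r,254:272].astype(float).max(1); w=np.clip(110-p,0,None); out.append((w*np.arange(254,272)).sum()/w.sum())
    return np.array(out)
a,b=pad(old),pad(T["img"]); print(a.round(1),b.round(1)); m=np.median(a-b)
print("shift px",m,"mm",1e3*np.linalg.norm(plane(T,(262,155),.045)-plane(T,(262-m,155),.045)))
def blob(d,box,th=75):
    x0,y0,x1,y1=box; im=d["img"][y0:y1,x0:x1].astype(int); k=(im.max(2)<th).astype(np.uint8)
    n,l,s,c=cv2.connectedComponentsWithStats(k); i=1+np.argmax(s[1:,4]); ys,xs=np.where(l==i)
    r=cv2.minAreaRect(np.stack([xs+x0,ys+y0],1).astype(np.float32)); c=np.array(r[0]);w,h=r[1];an=np.deg2rad(r[2]); e=np.array([np.cos(an),np.sin(an)])*(w-h)/2 if w>h else np.array([-np.sin(an),np.cos(an)])*(h-w)/2
    return c,e,r[1]
t=blob(T,(362,134,383,164)); s=blob(S,(396,218,420,240)); print(t,s)
print("grip c",tri(T,t[0],S,s[0]))
for i in(1,-1):
    for j in(1,-1): print(i,j,tri(T,t[0]+i*t[1],S,s[0]+j*s[1]))
E
for i in 1; do python3 look.py top a21t 240 125 60 60 9 1.2; done
```

```text
t 18.03 p [0.4943 0.0064 0.1503] q [-0.691 -0.147  0.147  0.692] F [-0.9   0.33  0.47] M [ 0.07  0.03 -0.01] op 0.696
[263.9 264.1 264.2 264.3 264.4 265.9 266.1 266.3 266.4 266.6 266.7] [259.6 259.7 259.8 260.  260.1 261.8 261.8 261.9 262.  262.4 262.6]
shift px 4.350061050061072 mm 9.123802327505429
(array([371.70004272, 149.40000916]), array([3.09999942, 6.19999963]), (21.0190372467041, 7.155416965484619)) (array([407.30007935, 228.10002136]), array([-4.00000016,  1.99999982]), (8.497057914733887, 17.441329956054688))
grip c (array([0.48913063, 0.07060856, 0.07409574]), np.float64(0.004477134665241689))
1 1 (array([0.47690003, 0.06398706, 0.07435101]), np.float64(0.005631625067399243))
1 -1 (array([0.48327537, 0.06207183, 0.08239225]), np.float64(0.022451608591088273))
-1 1 (array([0.49479725, 0.07907   , 0.06605607]), np.float64(0.013952368401837762))
-1 -1 (array([0.50146444, 0.07723608, 0.07392131]), np.float64(0.0034927779561507296))
t 18.03 p [0.4943 0.0064 0.1503] q [-0.691 -0.147  0.147  0.692] F [-0.9   0.33  0.47] M [ 0.07  0.03 -0.01] op 0.696
```

View pics/a21t.png

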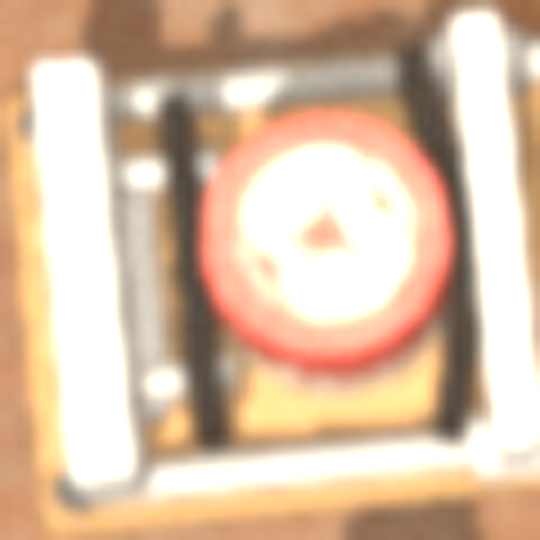

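The pad is squeezed 9.1 mm, about 27 N on the pot. Both ends of the grip are at z ≈ 0.074, so it is level. The pot sits upright between the V (crop x≈455) and the pad (x≈200), and the robot is clear. Handing in.

```bash
python3 -c "
from plant import job
print(job.finish_job())"
```

```text
the job is handed in; nothing more can be done
None
```

The pot is clamped with the handle folded back down, and I handed the job in at about 18 s of the 72 s; no verdict was reported. I swung the handle upright, cranked about 4.85 rad clockwise until the crank clearly stiffened (6 N to 13 N at the grip), folded the handle onto its stop, let go and backed off.

**Last checks before handing in:**
- **Grip on the pot:** the pad is squeezed 9.1 mm, which is about 27 N. I estimated about 32 N before letting go.
- **Handle:** both ends of the grip are at z ≈ 0.074 m, so it is flat.
- **Surroundings:** the pot looks upright, the shaker and matchbox look unmoved, and the robot was touching nothing.

**What failed or disagreed:**
- **Missed first grasp:** the fingers shut just above the grip. The pictures show the fingertips about 14 mm behind the reported tool point, not 14 mm ahead as the text says. I went lower by the pictures and the second grasp held.
- **Slack while holding:** the tool drifted about 4 mm while I turned it, and sprang 9 mm sideways when I released, as the crank's load came off.
- **Grip force:** this comes only from the pad squeeze and the crank stiffness; I could not measure it directly.

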